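Reload the UV curing box with glass blanks up to the height gauge

TASK

The bonded block in the UV curing box has cured: slide the amber window fully open, lift the block out and lay it down gently, flat on the middle of the cork mat. Then stack thick and thin glass blanks squarely on the white platform, lined up with it, until the top of the stack is exactly level with the red mark on the height gauge and no higher, and slide the window fully shut. Leave the gauge standing in the box, spare blanks lying flat on the bench, and everything else where it is.

Things in the scene. Friction and masses are not known exactly. Their poses are not given: they have to be found in the camera images.
- box: UV curing box, fixed. White open-topped chamber, 270 (x) x 310 (y) mm outside, walls 12 mm, inner floor 20 mm and rim 130 mm above the bench (guide rails to 142 mm); a grey control housing, 302 mm long and as deep and high, adjoins it on the -y side. Origin: on the bench under the chamber's centre; z up, x away from the robot, y to the left, turned by up to 0.16 rad.
- platform (a point): Centre of the top face of the white platform, a fixed silicone pad in the middle of the chamber floor: 104 (along the box's x) x 84 (y) mm, 2 mm thick, its top 22 mm above the bench.
- window (a joint): Amber sliding window (252 x 296 x 6 mm, underside 131 mm above the bench) on top of the box, in m: 0 = fully shut over the chamber, 0.29 = fully open, over the control housing. It opens along the box's -y, stays where it is left, and resists with about 2 N plus 6 N per m/s.
- window_handle (a point): Centre of the window's black handle bar: 110 mm long along the box's x, 12 mm wide (y), 14 mm high, 170 mm above the bench, its underside 25 mm above the window (posts under both ends). With the window shut it lies 115 mm to the +y and 40 mm to the -x of the chamber's centre; it moves with the window.
- block: Finished bonded glass block, blue layers, 90 (x) x 56 (y) x 44 (z) mm, about 500 g, loose; starts lying on the platform in the chamber. Origin: centre of its underside.
- mat: Cork mat fixed on the bench in front of the control housing, 140 (x) x 120 (y) x 4 mm thick. Origin: centre of its underside.
- thick1: Loose glass blank, thick, green, 84 (its x) x 66 (its y) x 24 (z) mm, about 330 g, starts lying flat on the bench to the left of the curing box. Origin: its middle; either flat side may lie up. None at the start if it is absent today.
- thick2: Loose glass blank, thick, green, 84 (its x) x 66 (its y) x 24 (z) mm, about 330 g, starts lying flat on the bench to the left of the curing box. Origin: its middle; either flat side may lie up. None at the start if it is absent today.
- thick3: Loose glass blank, thick, green, 84 (its x) x 66 (its y) x 24 (z) mm, about 330 g, starts lying flat on the bench to the left of the curing box. Origin: its middle; either flat side may lie up. None at the start if it is absent today.
- thin1: Loose glass blank, thin, amber, 84 (its x) x 66 (its y) x 12 (z) mm, about 165 g, starts lying flat on the bench to the left of the curing box. Origin: its middle; either flat side may lie up. None at the start if it is absent today.
- thin2: Loose glass blank, thin, amber, 84 (its x) x 66 (its y) x 12 (z) mm, about 165 g, starts lying flat on the bench to the left of the curing box. Origin: its middle; either flat side may lie up. None at the start if it is absent today.
- thin3: Loose glass blank, thin, amber, 84 (its x) x 66 (its y) x 12 (z) mm, about 165 g, starts lying flat on the bench to the left of the curing box. Origin: its middle; either flat side may lie up. None at the start if it is absent today.
- mark60 (a point): Middle of the upper edge of the red marker (the mark) on the 60 mm height gauge, 60 mm above the platform's top. One of three gauges (60, 72, 84 mm) stands, loose but heavy (1 kg), on the chamber floor beyond the platform's far short side: an upright steel rule 34 mm wide, its face 87 mm from the platform's centre and its top 10 mm above the mark. None if another gauge is in.
- mark72 (a point): Middle of the upper edge of the red marker (the mark) on the 72 mm height gauge, 72 mm above the platform's top. One of three gauges (60, 72, 84 mm) stands, loose but heavy (1 kg), on the chamber floor beyond the platform's far short side: an upright steel rule 34 mm wide, its face 87 mm from the platform's centre and its top 10 mm above the mark. None if another gauge is in.
- mark84 (a point): Middle of the upper edge of the red marker (the mark) on the 84 mm height gauge, 84 mm above the platform's top. One of three gauges (60, 72, 84 mm) stands, loose but heavy (1 kg), on the chamber floor beyond the platform's far short side: an upright steel rule 34 mm wide, its face 87 mm from the platform's centre and its top 10 mm above the mark. None if another gauge is in.
- tape: Bystander: red tape measure, 70 x 34 x 66 mm, standing on the bench in front of the box. Origin: centre of its underside.
- pliers: Bystander: pliers with orange handles, 200 mm long, 18 mm high, lying near the robot's left. Origin: on the bench under its middle.
- jar: Bystander: glass jar, 76 mm across, 95 mm high, at the far end of the blanks. Origin: centre of its underside.
- brush: Bystander: brush, 130 mm long, lying just in front of the robot. Origin: on the bench under its middle.
- dome: Bystander: white plaster dome, 84 mm across, 92 mm high, beside the far left corner of the box. Origin: centre of its underside.

How it is judged:
By the outcome, as a careful person would: the job done as asked, in the order asked, and still so for the second after the job is handed in, with the robot touching nothing.
Of gauge60, gauge72, gauge84 only 1 to 1 are there at a start; the rules pass over those that are not, and their reading is None.
Of thick1, thick2, thick3 only 2 to 3 are there at a start; the rules pass over those that are not, and their reading is None.
At some moment in a run one of block may be knocked a few centimetres aside while the robot is not near it.
It also fails if it takes over 208 s, if anything falls off the work surface, if the arm or the gripper's body presses on something with over 40 N, if the wrist force passes 120 N, or if a joint passes its speed limit or range.

ROBOT

A 6-joint arm with a two-finger parallel gripper is mounted at the origin on the work surface. World frame = base frame: x ahead of the robot, y to its left, z up, the work surface at z = 0. Lengths are in m, angles in rad, forces in N, time in s.
With the tool pointing down it reaches from about 0.275 to 1 m from the base axis. Payload 8.4 kg.
Tool frame: the origin (TCP) lies midway between the tips of the shut fingers; the grasp point (between the pads) lies 19 mm behind it; z points along the fingers, y is the line along which they close (so a half turn about z gives the same grasp; the last joint's range is limited). The gripper opens to 85 mm and grips with 20 to 120 N. Pads are 22 mm wide; open, the fingers measure 114 mm over their backs; the gripper's body (76 mm by 85 mm) begins 54 mm behind the grasp point. The pads swing forward as they close: fully open they stand 13 mm farther back than shut.
Start: joints at [1.305, 0.353, 1.633, -0, 1.155, -0.002], TCP at [0.163, 0.603, 0.231] pointing down, gripper open.
Joint ranges: [-2.63, 2.63], [-0.92, 2.1], [0.06, 2.66], [-1.3, 4.44], [0, 2.69], [-3.02, 3.02]. Speed limits (rad/s): [2.22, 2.22, 2.79, 3.14, 3.14, 3.14].

INTERFACE

Orientations are given as a unit quaternion [w, x, y, z].
In Python, from cell import r gives the robot as it stands.
- The arm moves only by the tool apply_moves, never from a script. Its argument "commands" is one flat list of numbers, 4 for each row, row after row: the shift along the tool's x, y, z in units of 0.15 m (1.0 is 0.15 m), then the turn about the tool's z in units of 2 pi rad (1.0 is 2 pi rad). In form: [tx, ty, tz, roll, tx, ty, tz, roll, ...]. A call has 1 to 12 rows; each row is the pose to reach, as a shift and turn from the pose commanded when the call began, along the tool's axes at that moment, turning the shorter way round; what a row does not reach only later rows make up. A row lasts 1/10 s, in which the tool goes at most 50 mm and 8.59 degrees, less where a joint would pass 70% of its speed; a pose out of reach is approached as far as the arm can. A call with a number of a shift or a turn outside -1 to 1 is refused whole. A call with a gripper value outside its range is refused whole. "grip" is the closure, from -1 (fully open) to 1 (shut), set as the call begins (left out, the last holds). The fingers move at their own pace and stop on an object; "squeeze" is the grip in N (left out, the last holds). Time passes only in rows, so rows that repeat a pose let the fingers close. It gives the time, the measured TCP pose, the force, the opening and the grip force at its end, in the units of the state.
- r.read_state(): the state, without advancing time (a new reading comes with each control period).
- r.read_camera(name): name is "scene" or "top"; returns the picture (420x560x3 uint8, blue, green, red); there is no depth.
- r.get_calibration(name): a dict with "fx", "fy", "cx", "cy" (pixels), "origin" and "attitude" of the camera in the world. Camera axes: x right, y down, z forward; pixel columns grow to the right and rows downward; lengths in m; the calibration is good to about 2 mm. A picture is of the moment at which its call begins. get_calibration takes no time and is no camera call.
- r.finish_job(): hands the job in; it is judged then, once.
The state is a dict: "clock": time; "q": joint angles; "joint_velocities": joint speeds; "joint_torque": joint torques, N m; "tcp_pos": TCP position; "tcp_rot": TCP orientation; "ft_force": force on the tool from outside, world axes, zero at the start; "wrist_torque": the same for the moment, N m; "gripper_width": finger opening in m; "finger_force": force on a finger pad.
Only numpy, scipy, OpenCV 4.12 (cv2) and the standard library are available. Lean on these libraries where they do the work, as an engineer would, in place of code of your own. Each camera call takes 0.05 s, during which the arm holds its last target. There are 200 camera calls.

## Working session

There is one attempt and no reset: what is moved stays moved. The work goes in short steps, Python scripts to look and compute and a tool call to move; the robot and the scene stay as the last step left them, time stands still between calls to the robot, and variables do not carry over. Pictures are saved under pics/ and viewed, at most 14 in all, crops included, and the job is handed in when it is done.

Besides the shell and the picture viewer there is one more tool, called as name(argument=value, ...) on one line, values as JSON. apply_moves: Moves the arm, as the interface text tells. Shifts and turns lie within -1 to 1; 1 stands for 0.15 m of shift or 2 pi rad of turn. Its arguments: {"type":"object","properties":{"commands":{"type":"array"},"grip":{"type":"number"},"squeeze":{"type":"number"}},"required":["commands"]}

```bash
ls; mkdir -p pics; python3 - <<'E'
from cell import r
import cv2
for n in("scene","top"):
    cv2.imwrite(f"pics/{n}0.png",r.read_camera(n)); print(n,r.get_calibration(n))
print(r.read_state())
E
```

```text
pics
scene {'fx': 466.88712859001004, 'fy': 466.88712859001004, 'cx': 282.98358766936735, 'cy': 208.81977901938035, 'origin': array([1.1575943 , 0.22314781, 0.80686455]), 'attitude': array([-0.23443075,  0.55598466,  0.73602944, -0.30689403])}
top {'fx': 418.5896821946621, 'fy': 418.5896821946621, 'cx': 285.3538373657711, 'cy': 217.5210464926883, 'origin': array([0.39058357, 0.04343358, 1.00597548]), 'attitude': array([-0.0413204 ,  0.71488196, -0.69585306,  0.05499927])}
{'clock': 0.1, 'q': array([ 1.30460910e+00,  3.53554675e-01,  1.63404835e+00,  3.44036564e-05,
        1.15519756e+00, -2.39388980e-03]), 'joint_velocities': array([ 0.00197147, -0.00171782, -0.00222631, -0.00177076, -0.00079226,
       -0.00237745]), 'joint_torque': array([-3.17028216e-04, -6.06360340e+01, -3.42819178e+01,  7.45340941e-06,
        3.94377188e-03,  2.21681029e-05]), 'tcp_pos': array([0.16284121, 0.60298019, 0.23065676]), 'tcp_rot': array([-9.64553575e-05,  1.31521445e-01,  9.91313141e-01, -5.96424094e-04]), 'ft_force': array([0.11183989, 0.10550707, 0.47946367]), 'wrist_torque': array([-0.0104556 , -0.06225798, -0.0054616 ]), 'finger_force': 0.0, 'gripper_width': 0.08543200312366309}
```

View pics/scene0.png

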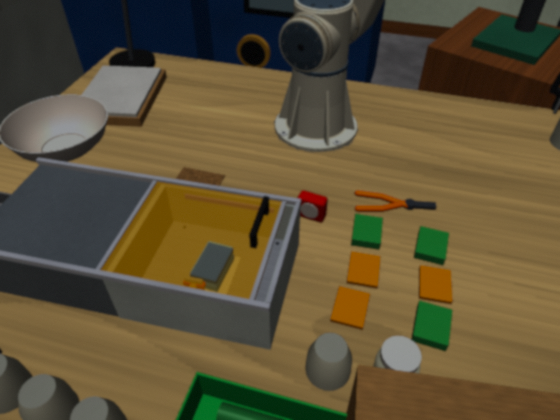

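View pics/top0.png

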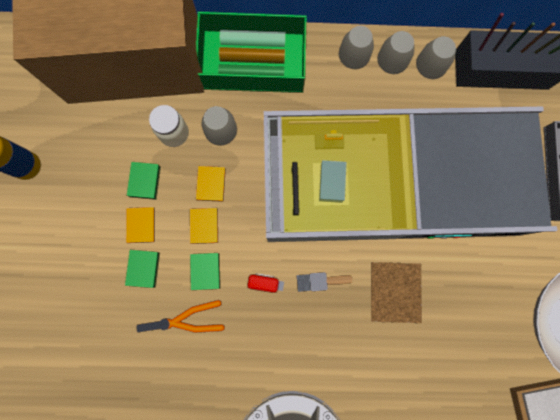

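The box is at upper right in the top view, with the window handle at (295,188) and the mat at (396,292). Six blanks lie to the left: three thick at (143,180), (142,268) and (205,271), and three thin at (210,183), (140,224) and (203,225). Next I measure them.

```bash
cat >h.py <<'E'
import numpy as np, cv2
from cell import r
from scipy.spatial.transform import Rotation as R
def rot(q): return R.from_quat(np.r_[q[1:],q[0]])
def ray(n,px):
    c=r.get_calibration(n); px=np.atleast_2d(np.asarray(px,float))
    d=np.c_[(px[:,0]-c['cx'])/c['fx'],(px[:,1]-c['cy'])/c['fy'],np.ones(len(px))]
    return np.array(c['origin']),rot(c['attitude']).apply(d)
def plane(n,px,z):
    o,d=ray(n,px); return (o+d*((z-o[2])/d[:,2])[:,None])[:,:2]
def proj(n,p):
    c=r.get_calibration(n); p=np.atleast_2d(p)
    v=rot(c['attitude']).inv().apply(p-c['origin'])
    return np.c_[v[:,0]/v[:,2]*c['fx']+c['cx'],v[:,1]/v[:,2]*c['fy']+c['cy']]
def tri(pa,pb):  # scene px, top px
    o1,d1=ray('scene',pa);o2,d2=ray('top',pb);d1=d1[0];d2=d2[0]
    s=np.linalg.lstsq(np.c_[d1,-d2],o2-o1,rcond=None)[0]
    a,b=o1+s[0]*d1,o2+s[1]*d2; return (a+b)/2,np.linalg.norm(a-b)
def rect(n,mask,z):
    "world rectangle (centre, long,short, yaw of long side) of a mask at height z"
    c=max(cv2.findContours(mask,cv2.RETR_EXTERNAL,cv2.CHAIN_APPROX_NONE)[0],key=cv2.contourArea)
    w=plane(n,c[:,0],z)
    (cx,cy),(a,b),t=cv2.minAreaRect((w*1000).astype(np.float32))
    if a<b: a,b,t=b,a,t+90
    return np.array([cx,cy])/1000,a,b,(t+90)%180-90
def go(p,yaw=None):
    "shift from measured pose to TCP point p, tool x at world angle 180+yaw deg"
    s=r.read_state(); M=rot(s['tcp_rot']); v=M.inv().apply(np.array(p)-s['tcp_pos'])/.15
    t=0
    if yaw is not None:
        x=M.apply([1,0,0]); cur=np.degrees(np.arctan2(x[1],x[0]))
        t=-((yaw-cur+90)%180-90)/360   # tool z points down
    print('go',np.round(v,3),'roll',round(t,4)); return v,t
E
python3 - <<'E'
from h import *
im=r.read_camera('top'); hsv=cv2.cvtColor(im,cv2.COLOR_BGR2HSV)
for p in [(143,180),(142,268),(205,271),(210,183),(140,224),(203,225),(396,292),(333,180),(295,188)]: print(p,hsv[p[1],p[0]])
cv2.imwrite('pics/crops.png',np.hstack([cv2.resize(im[150:300,115:235],None,fx=3,fy=3,interpolation=cv2.INTER_CUBIC),cv2.resize(im[95:245,255:395],None,fx=3,fy=3,interpolation=cv2.INTER_CUBIC)]))
E
```

```text
(143, 180) [ 67 166 163]
(142, 268) [ 66 158 166]
(205, 271) [ 67 149 176]
(210, 183) [ 24 255 202]
(140, 224) [ 22 255 205]
(203, 225) [ 23 229 204]
(396, 292) [ 15 139 136]
(333, 180) [ 84  49 151]
(295, 188) [130  16  49]
```

View pics/crops.png

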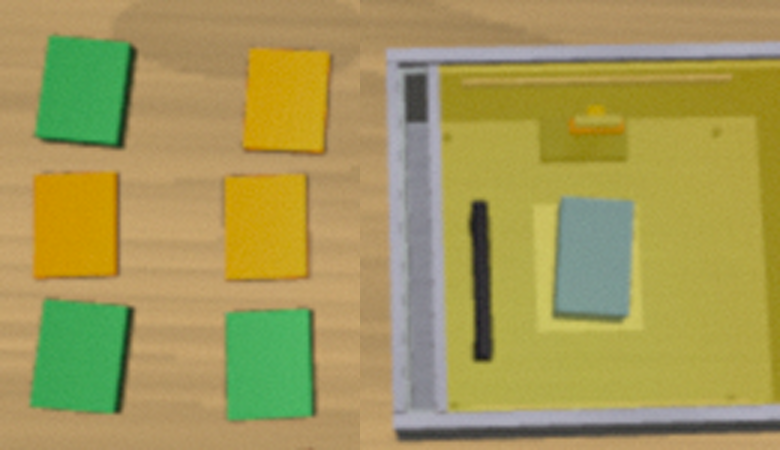

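```bash
cat >>h.py <<'E'
def hsvm(im,lo,hi,box=None):
    m=cv2.inRange(cv2.cvtColor(im,cv2.COLOR_BGR2HSV),np.array(lo),np.array(hi))
    if box: 
        k=np.zeros_like(m);x0,y0,x1,y1=box;k[y0:y1,x0:x1]=255;m&=k
    return m
def blanks(im,print_=True):
    out=[]
    for nm,lo,hi,h in(('thick',(55,80,110),(80,255,255),.024),('thin',(14,205,150),(30,255,255),.012)):
        m=hsvm(im,lo,hi,(100,140,250,310))
        for c in cv2.findContours(m,cv2.RETR_EXTERNAL,cv2.CHAIN_APPROX_NONE)[0]:
            if cv2.contourArea(c)<300: continue
            k=np.zeros_like(m);cv2.drawContours(k,[c],-1,255,-1)
            q=rect('top',k,h); out.append((nm,)+q); print(nm,np.round(q[0],4),np.round(q[1:],1))
    return out
E
python3 - <<'E'
from h import *
im=r.read_camera('top'); blanks(im)
print('mat',rect('top',cv2.morphologyEx(hsvm(im,(5,100,90),(20,255,165),(355,255,440,330)),cv2.MORPH_OPEN,np.ones((5,5))),.004))
print('handle',rect('top',hsvm(im,(0,0,0),(180,255,80),(286,155,304,222)),.177))
print('block',rect('top',hsvm(im,(75,30,90),(110,255,255),(315,155,350,205)),.066))
m=hsvm(im,(100,8,130),(150,80,255),(255,95,560,250))
# outer left edge, front edge, back edge
L=[(np.flatnonzero(m[y])[0],y) for y in range(125,225)]
F=[(x,np.flatnonzero(m[:,x])[-1]) for x in range(280,520)]
B=[(x,np.flatnonzero(m[:,x])[0]) for x in range(275,520)]
for n,P in(('L',L),('F',F),('B',B)):
    w=plane('top',P,.142); vx,vy,x,y=cv2.fitLine((w*1000).astype(np.float32),cv2.DIST_HUBER,0,.01,.01).ravel()
    print(n,vx,vy,x,y,'deg',np.degrees(np.arctan2(vy,vx)))
E
```

```text
thick [0.3953 0.2102] [82.  62.6  3.2]
thick [0.3976 0.357 ] [81.1 64.1 -3.3]
thick [0.6071 0.3691] [81.4 63.9 -3.6]
thin [0.5027 0.2216] [80.2 62.   2.7]
thin [0.5006 0.3716] [81.4 63.3  3.9]
thin [0.6063 0.2098] [82.1 63.8 -1.1]
mat (array([ 0.35780145, -0.24006219]), 141.73594665527344, 126.06925964355469, -0.40863800048828125)
handle (array([0.56568494, 0.01105212]), 107.160400390625, 10.332622528076172, 2.7047102451324463)
block (array([ 0.60990662, -0.07943946]), 87.02983856201172, 53.035152435302734, -2.39862060546875)
L 0.9989238 0.04638235 582.223 71.47651 deg 2.6584663
F 0.05192514 -0.99865097 482.03098 -210.63004 deg -87.02357
B 0.05109988 -0.9986935 752.7954 -205.58273 deg -87.070915
```

apply_moves(commands=[-0.9, -0.8, -0.1, -0.0494, -0.9, -0.8, -0.1, -0.0494, -0.9, -0.8, -0.1, -0.0494, -0.9, -0.8, -0.1, -0.0494, -0.9, -0.8, -0.1, -0.0494], grip=-0.2, squeeze=60)

```text
clock: 0.7
tcp_pos: [0.2636, 0.4494, 0.2466]
tcp_rot: [0.0, -0.022, 1.0, -0.0]
ft_force: [-1.0, 0.0, -0.7]
gripper_width: 0.0514
finger_force: 0.0
```

```bash
cat >>h.py <<'E'
TH=np.radians(2.85); EX=np.array([np.cos(TH),np.sin(TH)]); EY=np.array([-EX[1],EX[0]]); C=np.array([.6110,-.0817])
def bw(bx,by,z): return np.r_[C+bx*EX+by*EY,z]
def wb(p): d=np.array(p)[:2]-C; return np.array([d@EX,d@EY])
E
python3 - <<'E'
from h import *
s=r.read_state();print(s['clock'],s['tcp_pos'],s['gripper_width'])
print(bw(-.04,.095,0)); go([.5657,.0111,.25],182.85)
E
```

```text
0.7 [0.26357402 0.449378   0.24663672] 0.05143675166237993
[0.56632594 0.01119364 0.        ]
go [-1.884 -3.007 -0.019] roll -0.0009
```

apply_moves(commands=[-0.628, -1, 0, -0.0009, -0.628, -1, 0, -0.0009, -0.628, -1, 0, -0.0009, -0.628, -1, 0, -0.0009])

```text
clock: 1.1
tcp_pos: [0.3642, 0.305, 0.2463]
tcp_rot: [0.0, -0.026, 1.0, -0.0]
ft_force: [0.3, 0.6, 0.1]
gripper_width: 0.0512
finger_force: 0.0
```

apply_moves(commands=[-0.628, -1, 0, 0, -0.628, -1, 0, 0, -0.628, -1, 0, 0, -0.628, -1, 0, 0])

```text
clock: 1.5
tcp_pos: [0.4667, 0.16, 0.2464]
tcp_rot: [0.0, -0.025, 1.0, -0.0]
ft_force: [0.2, 0.5, 0.8]
gripper_width: 0.0516
finger_force: 0.0
```

apply_moves(commands=[-0.628, -1, 0, 0, -0.628, -1, 0, 0, -0.628, -1, 0, 0, -0.628, -1, 0, 0, -0.628, -1, 0, 0, -0.628, -1, 0, 0])

```text
clock: 2.1
tcp_pos: [0.5669, 0.0174, 0.2458]
tcp_rot: [-0.0, -0.026, 1.0, 0.0]
ft_force: [0.1, -0.5, -0.7]
gripper_width: 0.0513
finger_force: 0.0
```

```bash
python3 - <<'E'
from h import *
s=r.read_state();print(s['clock'],s['tcp_pos'],s['gripper_width'])
go([.5657,.0111,.15],182.85)
cv2.imwrite('pics/s1.png',r.read_camera('scene')[120:360,80:400])
E
```

```text
2.1 [0.56690315 0.01737105 0.24576617] 0.0512639281999377
go [ 0.01  -0.042  0.638] roll 0.0002
```

View pics/s1.png

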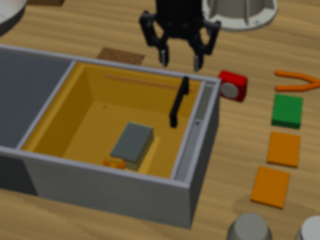

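apply_moves(commands=[0.01, -0.042, 0.3, 0, 0.01, -0.042, 0.638, 0, 0.01, -0.042, 0.638, 0, 0.01, -0.042, 0.638, 0])

```text
clock: 2.55
tcp_pos: [0.565, 0.0119, 0.1508]
tcp_rot: [-0.001, -0.027, 1.0, 0.0]
ft_force: [0.1, 0.1, 1.0]
gripper_width: 0.0515
finger_force: 0.0
```

apply_moves(commands=[0, 0, 0, 0, 0, 0, 0, 0, 0, 0, 0, 0, 0, 0, 0, 0, 0, 0, 0, 0, 0, 0, 0, 0, 0, 0, 0, 0], grip=1, squeeze=40)

```text
clock: 3.25
tcp_pos: [0.567, 0.011, 0.1527]
tcp_rot: [0.002, -0.026, 1.0, 0.0]
ft_force: [-0.7, 1.0, 8.1]
gripper_width: 0.0114
finger_force: 40.4
```

apply_moves(commands=[0, -0.1, 0, 0, 0, -0.3, 0, 0, 0, -0.5, 0, 0, 0, -0.7, 0, 0, 0, -0.9, 0, 0, 0, -1, 0, 0])

```text
clock: 3.85
tcp_pos: [0.5747, -0.1411, 0.1528]
tcp_rot: [0.002, -0.025, 1.0, -0.0]
ft_force: [-0.4, 2.6, 9.0]
gripper_width: 0.011
finger_force: 40.5
```

apply_moves(commands=[0, -0.2, 0, 0, 0, -0.4, 0, 0, 0, -0.6, 0, 0, 0, -0.7, 0, 0, 0, -0.8, 0, 0, 0, -0.8, 0, 0])

```text
clock: 4.45
tcp_pos: [0.5804, -0.2564, 0.1527]
tcp_rot: [0.001, -0.025, 1.0, 0.003]
ft_force: [-2.2, 16.7, 13.1]
gripper_width: 0.0106
finger_force: 43.1
```

```bash
python3 - <<'E'
from h import *
s=r.read_state();print(s['clock'],s['tcp_pos'],s['gripper_width'],s['ft_force'],wb(s['tcp_pos']))
E
```

```text
4.45 [ 0.58044317 -0.25638422  0.15270931] 0.010575582612519972 [-2.16281787 16.67242894 13.08362159] [-0.03920457 -0.17294883]
```

apply_moves(commands=[0, 0.02, 0, 0, 0, 0.02, 0, 0, 0, 0.02, 0, 0, 0, 0.02, 0, 0], grip=-0.2)

```text
clock: 4.85
tcp_pos: [0.5797, -0.2561, 0.1507]
tcp_rot: [0.0, -0.026, 1.0, -0.0]
ft_force: [0.1, 0.1, 1.4]
gripper_width: 0.051
finger_force: 0.0
```

apply_moves(commands=[0, 0, -0.4, 0, 0, 0, -0.9, 0, 0.3, 0, -0.9, 0, 0.9, 0, -0.9, 0, 0.9, 0, -0.9, 0, 0.9, 0, -0.9, 0], grip=-1)

```text
clock: 5.45
tcp_pos: [0.4401, -0.2628, 0.286]
tcp_rot: [-0.001, -0.025, 1.0, -0.0]
ft_force: [0.4, -0.5, 0.0]
gripper_width: 0.0857
finger_force: 0.0
```

```bash
python3 - <<'E'
from h import *
for n in('scene','top'):
    im=r.read_camera(n); cv2.imwrite(f'pics/{n}2.png',im)
a=cv2.imread('pics/top2.png');b=cv2.imread('pics/scene2.png')
cv2.imwrite('pics/v2.png',np.hstack([cv2.resize(a[95:250,255:435],None,fx=2.2,fy=2.2,interpolation=2),cv2.resize(b[160:315,100:280],None,fx=2.2,fy=2.2,interpolation=2)]))
E
```

```text
(no output)
```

View pics/v2.png

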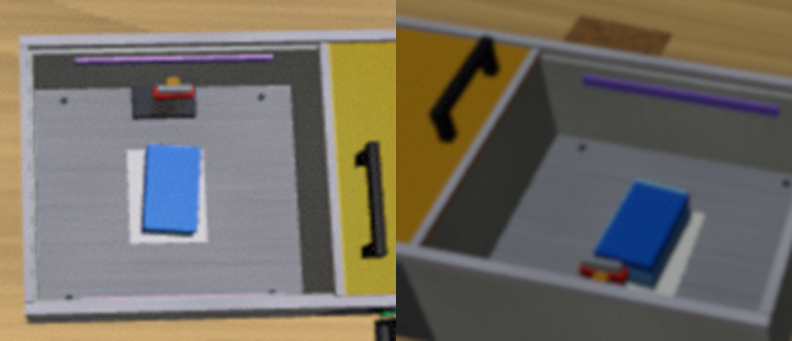

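Window open against its stop. The block (blue, crop 172,190) lies on the platform, and the gauge with its red marker is at crop (174,90). Next I measure block, platform and gauge.

```bash
python3 - <<'E'
from h import *
a=cv2.imread('pics/top2.png');b=cv2.imread('pics/scene2.png')
print('block',rect('top',hsvm(a,(95,120,120),(125,255,255),(310,150,355,210)),.066))
ra=hsvm(a,(0,120,90),(8,255,255),(315,125,355,150))|hsvm(a,(172,120,90),(180,255,255),(315,125,355,150))
rb=hsvm(b,(0,150,60),(8,255,255),(170,270,215,300))|hsvm(b,(172,150,60),(180,255,255),(170,270,215,300))
for n,m in(('top',ra),('scene',rb)):
    ys,xs=np.nonzero(m);print(n,len(xs),xs.min(),xs.max(),ys.min(),ys.max(),xs.mean(),ys.mean())
pm=hsvm(a,(0,0,195),(180,40,255),(308,155,355,210))
print('platform',rect('top',pm,.022))
k1=cv2.resize(a[122:152,318:352],None,fx=11,fy=11,interpolation=0)
k2=cv2.resize(b[270:300,176:210],None,fx=11,fy=11,interpolation=0)
cv2.imwrite('pics/v3.png',np.hstack([k1,k2]))
for h in(60,72,84):
    for z,bx in((.022+h/1000,.087),(.032+h/1000,.087),(.012+h/1000,.087),(.022+h/1000,.091)):
        for y in (-.017,.017): print(h,z,bx,y,[proj(n,bw(bx,y,z)).round(1)[0] for n in('top','scene')])
E
```

```text
block (array([ 0.60973108, -0.07955919]), 90.75237274169922, 55.840843200683594, -1.9938735961914062)
top 51 324 342 134 139 331.4313725490196 137.4313725490196
scene 51 184 204 282 287 196.27450980392157 284.3921568627451
platform (array([ 0.61054865, -0.08025715]), 98.12276458740234, 83.55912780761719, 1.6688544750213623)
60 0.08199999999999999 0.087 -0.017 [array([340.3, 140.8]), array([186.1, 285.6])]
60 0.08199999999999999 0.087 0.017 [array([325.6, 141. ]), array([203.1, 289. ])]
60 0.092 0.087 -0.017 [array([341. , 139.4]), array([185.3, 282.5])]
60 0.092 0.087 0.017 [array([326.1, 139.6]), array([202.4, 285.8])]
60 0.072 0.087 -0.017 [array([339.7, 142.1]), array([186.8, 288.8])]
60 0.072 0.087 0.017 [array([325. , 142.4]), array([203.7, 292.1])]
60 0.08199999999999999 0.091 -0.017 [array([340.3, 139.1]), array([185.3, 287.3])]
60 0.08199999999999999 0.091 0.017 [array([325.5, 139.3]), array([202.3, 290.7])]
72 0.094 0.087 -0.017 [array([341.1, 139.1]), array([185.1, 281.8])]
72 0.094 0.087 0.017 [array([326.2, 139.3]), array([202.3, 285.2])]
72 0.104 0.087 -0.017 [array([341
[... 309 characters left out ...]
.4]), array([184.4, 283.5])]
72 0.094 0.091 0.017 [array([326.1, 137.6]), array([201.6, 286.9])]
84 0.10600000000000001 0.087 -0.017 [array([342. , 137.3]), array([184.2, 277.9])]
84 0.10600000000000001 0.087 0.017 [array([326.8, 137.6]), array([201.6, 281.3])]
84 0.116 0.087 -0.017 [array([342.7, 135.9]), array([183.4, 274.6])]
84 0.116 0.087 0.017 [array([327.3, 136.1]), array([200.9, 278. ])]
84 0.096 0.087 -0.017 [array([341.3, 138.8]), array([185. , 281.2])]
84 0.096 0.087 0.017 [array([326.3, 139. ]), array([202.2, 284.5])]
84 0.10600000000000001 0.091 -0.017 [array([341.9, 135.6]), array([183.4, 279.6])]
84 0.10600000000000001 0.091 0.017 [array([326.7, 135.9]), array([200.8, 283. ])]
```

View pics/v3.png

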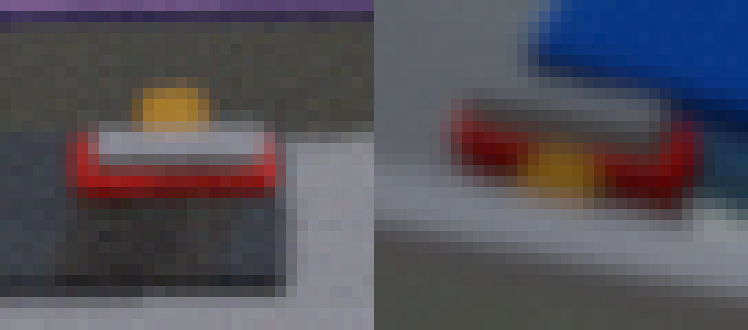

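```bash
python3 - <<'E'
from h import *
A=np.mean([r.read_camera('top').astype(float) for _ in range(6)],0);B=np.mean([r.read_camera('scene').astype(float) for _ in range(6)],0)
a=cv2.resize(A[122:152,318:352].clip(0,255).astype(np.uint8),None,fx=11,fy=11,interpolation=cv2.INTER_CUBIC)
b=cv2.resize(B[270:300,176:210].clip(0,255).astype(np.uint8),None,fx=11,fy=11,interpolation=cv2.INTER_CUBIC)
cv2.imwrite('pics/v4.png',np.clip(np.hstack([a,b])*1.6,0,255).astype(np.uint8))
print(tri((192.9,279),(333.6,134.55)), wb(tri((192.9,279),(333.6,134.55))[0]))
E
```

```text
(array([ 0.70181807, -0.07447246,  0.11396027]), np.float64(4.723947316862181e-05)) [0.0910651 0.002703 ]
```

View pics/v4.png

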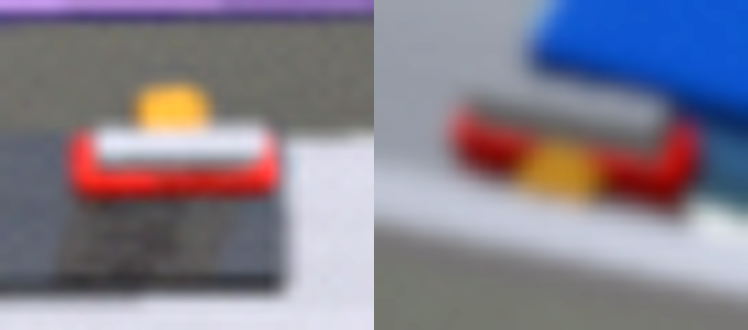

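```bash
python3 - <<'E'
from h import *
def P(nm,t,s):
    t=(318+t[0]/11-.5,122+t[1]/11-.5); s=(176+(s[0]-374)/11-.5,270+s[1]/11-.5)
    p,e=tri(s,t); print(nm,p.round(4),round(e,4),wb(p).round(4))
P('knob',(172,105),(560,170))
P('collar -y front lower',(280,195),(452,130))
P('collar -y back upper',(282,130),(470,165))
P('top -y front',(262,162),(478,90)); P('top +y front',(96,162),(672,100))
for h in (60,72,84):
    for nm,pt in (('topfront',(.087,.0,.032+h/1e3)),('topback',(.092,.0,.032+h/1e3)),('markfront',(.087,0,.022+h/1e3))):
        t=proj('top',bw(*pt))[0];s=proj('scene',bw(*pt))[0]
        print(h,nm,((t-[318,122]+.5)*11).round(),((s-[176,270]+.5)*11+[374,0]).round())
# platform contour corners for C
a=cv2.imread('pics/top2.png')
pm=hsvm(a,(0,0,185),(180,40,255),(308,155,355,210))
ys,xs=np.nonzero(pm);print(xs.min(),xs.max(),ys.min(),ys.max()); print(proj('top',[bw(x,y,.022) for x,y in((.052,.042),(.052,-.042),(-.052,.042),(-.052,-.042))]).round(1))
E
```

```text
knob [ 0.7113 -0.0731  0.1089] 0.002 [0.1006 0.0036]
collar -y front lower [ 0.6988 -0.099   0.0938] 0.001 [ 0.0868 -0.0216]
collar -y back upper [ 0.7091 -0.0945  0.0999] 0.007 [ 0.0973 -0.0176]
top -y front [ 0.7    -0.0921  0.1093] 0.0006 [ 0.0884 -0.0148]
top +y front [ 0.6969 -0.0577  0.1151] 0.0008 [0.087  0.0197]
60 topfront [176. 198.] [576. 161.]
60 topback [175. 174.] [565. 184.]
60 markfront [170. 213.] [583. 196.]
72 topfront [184. 179.] [567. 118.]
72 topback [183. 155.] [556. 142.]
72 markfront [178. 195.] [574. 154.]
84 topfront [193. 159.] [557.  75.]
84 topback [192. 136.] [546.  98.]
84 markfront [186. 176.] [565. 111.]
313 348 163 205
[[312.9 163. ]
 [347.5 162.4]
 [314.3 205.4]
 [349.4 204.7]]
```

```bash
python3 - <<'E'
from h import *
b=r.read_camera('scene');a=r.read_camera('top')
q=rect('top',hsvm(a,(95,120,120),(125,255,255),(310,150,355,210)),.066);print(q)
c=max(cv2.findContours(hsvm(b,(95,180,130),(125,255,255),(180,230,250,300)),cv2.RETR_EXTERNAL,cv2.CHAIN_APPROX_NONE)[0],key=cv2.contourArea)
print('scene top-face contour corners',cv2.approxPolyDP(c,2.5,True)[:,0].tolist())
t=np.radians(q[3]);u=np.array([np.cos(t),np.sin(t)]);v=np.array([-u[1],u[0]])
print(proj('scene',[np.r_[q[0]+s*.045*u+w*.028*v,.066] for s,w in((1,1),(1,-1),(-1,-1),(-1,1))]).round(1))
go([q[0][0],q[0][1],.22],180+q[3])
E
```

```text
(array([ 0.60969513, -0.07931339]), 90.85647583007812, 56.120445251464844, -2.313934326171875)
scene top-face contour corners [[209, 243], [192, 272], [214, 277], [230, 248]]
[[215.6 278. ]
 [189.8 270.9]
 [208.7 238.8]
 [233.2 245.1]]
go [-1.161  1.165  0.437] roll 0.0148
```

apply_moves(commands=[-0.58, 0.58, 0.2, 0.0148, -0.58, 0.58, 0.2, 0.0148, -0.58, 0.58, 0.2, 0.0148, -0.58, 0.58, 0.2, 0.0148], grip=-1)

```text
clock: 6.65
tcp_pos: [0.5286, -0.1691, 0.2545]
tcp_rot: [-0.0, 0.019, 1.0, 0.001]
ft_force: [-0.2, -0.4, -0.1]
gripper_width: 0.0856
finger_force: 0.0
```

```bash
python3 - <<'E'
from h import *
s=r.read_state();print(s['clock'],s['tcp_pos'])
go([.6097,-.0795,.15],177.8)
E
```

```text
6.65 [ 0.52856723 -0.1690822   0.25448955]
go [-0.518  0.617  0.697] roll 0.0001
```

Move above the block, then check it wasn't knocked before going down.

apply_moves(commands=[-0.518, 0.617, 0, 0, -0.518, 0.617, 0, 0, -0.518, 0.617, 0.1, 0, -0.518, 0.617, 0.4, 0, -0.518, 0.617, 0.6, 0, -0.518, 0.617, 0.6, 0])

```text
clock: 7.25
tcp_pos: [0.6055, -0.0823, 0.1616]
tcp_rot: [-0.004, 0.02, 1.0, 0.0]
ft_force: [-0.4, 0.0, 0.2]
gripper_width: 0.0855
finger_force: 0.0
```

```bash
python3 - <<'E'
from h import *
b=r.read_camera('scene'); m=hsvm(b,(95,180,130),(125,255,255),(180,230,250,300)); ys,xs=np.nonzero(m);print(len(xs),xs.min(),xs.max(),ys.min(),ys.max())
go([.6097,-.0795,.028],177.8); print(r.read_state()['tcp_pos'])
E
```

```text
811 192 230 243 278
go [-0.02   0.021  0.908] roll -0.0004
[ 0.60708525 -0.08260389  0.16428187]
```

apply_moves(commands=[0, 0, 0, 0, 0, 0, 0.2, 0, 0, 0, 0.4, 0, 0, 0, 0.6, 0, 0, 0, 0.75, 0, 0, 0, 0.85, 0, 0, 0, 0.9, 0, 0, 0, 0.9, 0])

```text
clock: 8.1
tcp_pos: [0.609, -0.0825, 0.031]
tcp_rot: [0.0, 0.021, 1.0, -0.0]
ft_force: [0.2, -0.2, -0.0]
gripper_width: 0.0857
finger_force: 0.0
```

apply_moves(commands=[0, 0, 0, 0, 0, 0, 0, 0, 0, 0, 0, 0, 0, 0, 0, 0, 0, 0, 0, 0, 0, 0, 0, 0], grip=1, squeeze=60)

```text
clock: 8.7
tcp_pos: [0.6097, -0.082, 0.0322]
tcp_rot: [0.001, 0.021, 1.0, 0.0]
ft_force: [-0.2, 1.4, 4.9]
gripper_width: 0.0552
finger_force: 65.5
```

apply_moves(commands=[0, 0, -0.05, 0, 0, 0, -0.2, 0, 0, 0, -0.4, 0, 0, 0, -0.65, 0, 0, 0, -0.9, 0, 0, 0, -1, 0])

```text
clock: 9.3
tcp_pos: [0.61, -0.0825, 0.1844]
tcp_rot: [0.002, 0.02, 1.0, -0.0]
ft_force: [1.0, 0.2, -5.1]
gripper_width: 0.0553
finger_force: 66.1
```

apply_moves(commands=[0, 0, -0.2, 0, 0.1, 0, -0.2, 0, 0.3, -0.2, -0.2, 0, 0.55, -0.3, -0.2, -0.003, 0.8, -0.5, -0.2, -0.006, 0.95, -0.6, -0.2, -0.006, 0.95, -0.6, -0.2, -0.006])

```text
clock: 10.0
tcp_pos: [0.4583, -0.1672, 0.2094]
tcp_rot: [-0.002, 0.003, 1.0, 0.0]
ft_force: [0.3, 0.1, -6.2]
gripper_width: 0.0548
finger_force: 66.5
```

```bash
python3 - <<'E'
from h import *
s=r.read_state();print(s['clock'],s['tcp_pos'],s['gripper_width'],s['ft_force'])
go([.3578,-.2401,.12],180)
E
```

```text
10.0 [ 0.45834442 -0.16722055  0.20941944] 0.05482283512261036 [ 0.3287778   0.07611617 -6.21560657]
go [ 0.665 -0.49   0.599] roll -0.0008
```

apply_moves(commands=[0.3, -0.2, 0, 0, 0.55, -0.4, 0, 0, 0.665, -0.49, 0.1, 0, 0.665, -0.49, 0.4, 0, 0.665, -0.49, 0.7, 0, 0.665, -0.49, 0.9, 0, 0.665, -0.49, 0.9, 0, 0.665, -0.49, 0.9, 0])

```text
clock: 10.8
tcp_pos: [0.3626, -0.2393, 0.0756]
tcp_rot: [-0.001, 0.001, 1.0, 0.0]
ft_force: [0.4, -0.1, -4.7]
gripper_width: 0.0553
finger_force: 68.0
```

```bash
python3 - <<'E'
from h import *
print(r.read_state()['tcp_pos'])
go([.3578,-.2401,.016],180)
E
```

```text
[ 0.36264247 -0.23929212  0.0755804 ]
go [ 0.032 -0.006  0.397] roll -0.0004
```

apply_moves(commands=[0.02, 0, 0.15, 0, 0.02, 0, 0.25, 0, 0.02, 0, 0.32, 0, 0.02, 0, 0.36, 0, 0.02, 0, 0.375, 0, 0.02, 0, 0.385, 0, 0.02, 0, 0.395, 0, 0.02, 0, 0.395, 0])

```text
clock: 11.6
tcp_pos: [0.3598, -0.2396, 0.0166]
tcp_rot: [0.0, 0.002, 1.0, -0.0]
ft_force: [0.3, -0.7, -7.0]
gripper_width: 0.0552
finger_force: 68.0
```

Not in contact yet (weight still carried); creep down.

apply_moves(commands=[0.01, 0, 0.006, 0, 0.01, 0, 0.012, 0, 0.01, 0, 0.018, 0, 0.01, 0, 0.018, 0])

```text
clock: 12.0
tcp_pos: [0.358, -0.2395, 0.0142]
tcp_rot: [-0.0, 0.002, 1.0, 0.0]
ft_force: [-4.5, 1.6, 8.2]
gripper_width: 0.055
finger_force: 69.9
```

apply_moves(commands=[0, 0, -0.005, 0, 0, 0, -0.005, 0])

```text
clock: 12.2
tcp_pos: [0.3582, -0.2396, 0.0144]
tcp_rot: [0.0, 0.002, 1.0, -0.0]
ft_force: [0.6, -0.0, -6.9]
gripper_width: 0.0555
finger_force: 68.2
```

apply_moves(commands=[0, 0, 0, 0, 0, 0, 0, 0, 0, 0, 0, 0, 0, 0, 0, 0, 0, 0, 0, 0], grip=-1)

```text
clock: 12.7
tcp_pos: [0.3582, -0.2395, 0.0144]
tcp_rot: [0.0, 0.002, 1.0, -0.0]
ft_force: [-0.2, -0.6, -0.7]
gripper_width: 0.0854
finger_force: 0.0
```

apply_moves(commands=[0, 0, -0.15, 0, 0, 0, -0.4, 0, 0, 0, -0.7, 0, 0, 0, -1, 0, 0, 0, -1, 0])

```text
clock: 13.2
tcp_pos: [0.361, -0.2415, 0.1697]
tcp_rot: [0.004, 0.002, 1.0, -0.003]
ft_force: [-0.5, -0.9, -0.0]
gripper_width: 0.0854
finger_force: 0.0
```

apply_moves(commands=[0, 0.2, -0.3, 0, 0, 0.5, -0.3, 0, 0, 0.8, -0.3, 0, 0, 1, -0.3, 0, 0, 1, -0.3, 0])

```text
clock: 13.7
tcp_pos: [0.3578, -0.0867, 0.209]
tcp_rot: [-0.0, -0.0, 1.0, 0.0]
ft_force: [0.6, 0.3, 0.8]
gripper_width: 0.0854
finger_force: 0.0
```

apply_moves(commands=[0, 0.3, 0, 0, 0, 0.7, 0, 0, 0, 1, 0, 0, 0, 1, 0, 0])

```text
clock: 14.1
tcp_pos: [0.3589, 0.0645, 0.2093]
tcp_rot: [0.0, -0.001, 1.0, 0.001]
ft_force: [-0.5, 0.3, 0.1]
gripper_width: 0.0853
finger_force: 0.0
```

```bash
python3 - <<'E'
from h import *
a=r.read_camera('top');cv2.imwrite('pics/top5.png',a)
print('block',rect('top',hsvm(a,(95,120,120),(125,255,255),(340,230,470,350)),.048))
print('platform',rect('top',hsvm(a,(0,0,185),(180,40,255),(308,155,355,210)),.022))
blanks(a)
s=r.read_state();print(s['clock'],s['tcp_pos'],s['ft_force'])
go([.3953,.2102,.15],183.2)
E
```

```text
block (array([ 0.36059268, -0.23802827]), 88.89749908447266, 55.07423400878906, -0.45236968994140625)
platform (array([ 0.61145642, -0.08033347]), 103.05577087402344, 83.04653930664062, 3.0267491340637207)
thick [0.4151 0.2114] [ 63.1  41.5 -85.7]
thick [0.3976 0.357 ] [81.1 64.1 -3.3]
thick [0.6073 0.3691] [81.6 63.9 -3.6]
thin [0.5027 0.2216] [80.2 62.   2.7]
thin [0.5007 0.3716] [81.3 63.3  3.9]
thin [0.6058 0.2096] [81.4 63.7 -0.6]
14.15 [0.35898384 0.06291066 0.20916684] [-0.26607401 -0.37688949 -0.04532844]
go [-0.244  0.981  0.395] roll -0.0086
```

View pics/top5.png

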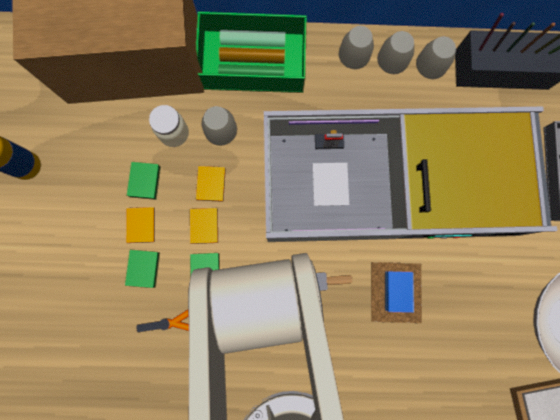

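The block lies centred on the mat at (400,292) and the platform is clear at (331,184). Next is the first thick blank, at (205,271).

apply_moves(commands=[-0.1, 0.3, 0, -0.0086, -0.2, 0.6, 0.2, -0.0086, -0.244, 0.981, 0.4, -0.0086, -0.244, 0.981, 0.7, -0.0086, -0.244, 0.981, 0.9, -0.0086, -0.244, 0.981, 0.9, -0.0086, -0.244, 0.981, 0.9, -0.0086])

```text
clock: 14.85
tcp_pos: [0.396, 0.206, 0.0743]
tcp_rot: [-0.001, -0.025, 1.0, -0.001]
ft_force: [-0.4, -0.6, 0.6]
gripper_width: 0.0856
finger_force: 0.0
```

```bash
sed -i 's/^TH=.*/TH=np.radians(2.95); EX=np.array([np.cos(TH),np.sin(TH)]); EY=np.array([-EX[1],EX[0]]); C=np.array([.6114,-.0803])/' h.py; python3 - <<'E'
from h import *
print(r.read_state()['tcp_pos'])
go([.3953,.2102,.002],183.2)
E
```

```text
[0.39604059 0.20602718 0.07430408]
go [0.002 0.029 0.482] roll -0.001
```

apply_moves(commands=[0, 0.01, 0.2, 0, 0, 0.01, 0.35, 0, 0, 0.01, 0.44, 0, 0, 0.01, 0.48, 0, 0, 0.01, 0.48, 0, 0, 0.01, 0.48, 0])

```text
clock: 15.45
tcp_pos: [0.3972, 0.2091, 0.0038]
tcp_rot: [0.001, -0.025, 1.0, 0.0]
ft_force: [0.9, 0.5, 0.8]
gripper_width: 0.0854
finger_force: 0.0
```

apply_moves(commands=[0, 0, 0, 0, 0, 0, 0, 0, 0, 0, 0, 0, 0, 0, 0, 0, 0, 0, 0, 0], grip=1, squeeze=60)

```text
clock: 15.95
tcp_pos: [0.3971, 0.2096, 0.0038]
tcp_rot: [0.001, -0.025, 1.0, 0.001]
ft_force: [-1.1, -0.8, 15.3]
gripper_width: 0.0646
finger_force: 62.8
```

apply_moves(commands=[0, 0, -0.1, 0, 0, 0, -0.3, 0, 0, 0, -0.6, 0, 0, 0, -0.9, 0, 0, 0, -1, 0])

```text
clock: 16.45
tcp_pos: [0.3975, 0.2099, 0.1566]
tcp_rot: [0.003, -0.026, 1.0, 0.001]
ft_force: [1.0, 0.5, -4.1]
gripper_width: 0.0643
finger_force: 71.0
```

apply_moves(commands=[-0.1, -0.1, -0.2, 0, -0.2, -0.3, -0.25, 0, -0.4, -0.6, -0.25, 0, -0.6, -0.9, -0.25, 0, -0.7, -1, -0.25, 0, -0.7, -1, -0.25, 0])

```text
clock: 17.05
tcp_pos: [0.5107, 0.0619, 0.1902]
tcp_rot: [0.001, -0.024, 1.0, -0.0]
ft_force: [-0.4, 0.4, -2.8]
gripper_width: 0.0644
finger_force: 70.9
```

```bash
python3 - <<'E'
from h import *
s=r.read_state();print(s['clock'],s['tcp_pos'],s['gripper_width'],s['ft_force'])
go([.6132,-.0802,.19],182.95)
E
```

```text
17.05 [0.51067682 0.06193932 0.1902081 ] 0.06436459328796189 [-0.35525928  0.37977845 -2.84436661]
go [-0.637 -0.979  0.003] roll -0.0005
```

apply_moves(commands=[-0.2, -0.3, 0, 0, -0.4, -0.6, 0, 0, -0.6, -0.9, 0, 0, -0.637, -0.975, 0, 0, -0.637, -0.975, 0.1, 0, -0.637, -0.975, 0.35, 0, -0.637, -0.975, 0.6, 0, -0.637, -0.975, 0.8, 0, -0.637, -0.975, 0.9, 0, -0.637, -0.975, 0.9, 0, -0.637, -0.975, 0.9, 0])

```text
clock: 18.15
tcp_pos: [0.6117, -0.0761, 0.0557]
tcp_rot: [0.0, -0.026, 1.0, 0.0]
ft_force: [0.8, 0.2, -2.9]
gripper_width: 0.0643
finger_force: 70.8
```

```bash
python3 - <<'E'
from h import *
s=r.read_state();print(s['clock'],s['tcp_pos'],s['ft_force'])
go([.6132,-.0802,.029],182.95)
E
```

```text
18.15 [ 0.61165342 -0.07612352  0.05569134] [ 0.83879615  0.21408229 -2.8865124 ]
go [-0.009 -0.028  0.178] roll -0.0
```

apply_moves(commands=[-0.01, -0.028, 0.06, 0, -0.01, -0.028, 0.12, 0, -0.01, -0.028, 0.16, 0, -0.01, -0.028, 0.17, 0, -0.01, -0.028, 0.175, 0, -0.01, -0.028, 0.175, 0, -0.01, -0.028, 0.175, 0])

```text
clock: 18.85
tcp_pos: [0.6133, -0.0807, 0.0289]
tcp_rot: [0.0, -0.025, 1.0, -0.0]
ft_force: [-0.2, 0.1, -3.1]
gripper_width: 0.0643
finger_force: 70.9
```

```bash
python3 - <<'E'
from h import *
s=r.read_state();print(s['clock'],s['tcp_pos'],s['ft_force'])
go([.6132,-.0802,.025],182.95)
E
```

```text
18.85 [ 0.61326784 -0.08071591  0.02886647] [-0.19045329  0.05586303 -3.09740069]
go [0.    0.003 0.026] roll -0.0001
```

apply_moves(commands=[0, 0.003, 0.008, 0, 0, 0.003, 0.014, 0, 0, 0.003, 0.02, 0, 0, 0.003, 0.02, 0])

```text
clock: 19.25
tcp_pos: [0.6131, -0.0803, 0.026]
tcp_rot: [0.0, -0.025, 1.0, 0.0]
ft_force: [-1.5, -0.8, 1.5]
gripper_width: 0.0642
finger_force: 71.5
```

Contact. Release, retreat, then look at the result.

apply_moves(commands=[0, 0, 0, 0, 0, 0, 0, 0, 0, 0, 0, 0, 0, 0, 0, 0, 0, 0, 0, 0], grip=-1)

```text
clock: 19.75
tcp_pos: [0.6131, -0.0803, 0.0256]
tcp_rot: [0.0, -0.025, 1.0, -0.0]
ft_force: [-0.1, -0.4, 0.6]
gripper_width: 0.0854
finger_force: 0.0
```

apply_moves(commands=[0, 0, -0.2, 0, 0, 0, -0.5, 0, 0, 0, -0.8, 0, 0, 0.1, -1, 0, 0, 0.4, -1, 0, 0, 0.7, -1, 0, 0, 1, -1, 0])

```text
clock: 20.45
tcp_pos: [0.6053, 0.0708, 0.1762]
tcp_rot: [0.001, -0.025, 1.0, 0.0]
ft_force: [0.3, 0.4, -0.0]
gripper_width: 0.0854
finger_force: 0.0
```

apply_moves(commands=[0.2, 0.3, 0, 0, 0.5, 0.6, 0, 0, 0.7, 0.9, 0, 0, 0.7, 1, 0, 0, 0.7, 1, 0, 0, 0.7, 1, 0, 0])

```text
clock: 21.05
tcp_pos: [0.4927, 0.2146, 0.1758]
tcp_rot: [0.0, -0.027, 1.0, -0.0]
ft_force: [-0.0, -0.7, 0.3]
gripper_width: 0.0854
finger_force: 0.0
```

```bash
cat >>h.py <<'E'
def stack(a,z,thin=False):
    m=hsvm(a,*(((14,205,120),(30,255,255)) if thin else ((55,80,110),(80,255,255))),(300,140,365,215))
    q=rect('top',m,z); print('stack',q[0].round(4),np.round(q[1:],1),'box xy off mm',(wb(q[0])*1000).round(1))
E
python3 - <<'E'
from h import *
a=r.read_camera('top'); stack(a,.046); blanks(a)
s=r.read_state();print(s['clock'],s['tcp_pos'])
go([.3976,.357,.15],176.7)
E
```

```text
stack [ 0.6103 -0.08  ] [82.  65.   2.9] box xy off mm [-1.   0.3]
thick [0.41   0.3563] [64.1 56.2 86.8]
thin [0.4812 0.3702] [ 63.4  42.2 -85.8]
thin [0.6061 0.2097] [81.8 63.8 -0.9]
21.1 [0.4931208  0.21390986 0.17573873]
go [0.587 0.986 0.171] roll 0.0174
```

apply_moves(commands=[0.2, 0.3, 0, 0.0174, 0.4, 0.6, 0, 0.0174, 0.587, 0.9, 0.1, 0.0174, 0.587, 0.986, 0.3, 0.0174, 0.587, 0.986, 0.5, 0.0174, 0.587, 0.986, 0.7, 0.0174, 0.587, 0.986, 0.7, 0.0174, 0.587, 0.986, 0.7, 0.0174])

```text
clock: 21.9
tcp_pos: [0.398, 0.3564, 0.0707]
tcp_rot: [-0.0, 0.03, 1.0, -0.0]
ft_force: [-0.4, -0.8, -0.4]
gripper_width: 0.0855
finger_force: 0.0
```

```bash
python3 - <<'E'
from h import *
print(r.read_state()['tcp_pos'])
go([.3976,.357,.0035],176.7)
E
```

```text
[0.39804418 0.35641991 0.07070418]
go [0.003 0.004 0.448] roll -0.0003
```

apply_moves(commands=[0, 0, 0.15, 0, 0, 0, 0.3, 0, 0, 0, 0.4, 0, 0, 0, 0.445, 0, 0, 0, 0.445, 0, 0, 0, 0.445, 0])

```text
clock: 22.5
tcp_pos: [0.3984, 0.3576, 0.0051]
tcp_rot: [0.001, 0.029, 1.0, 0.001]
ft_force: [-0.4, 0.2, 0.3]
gripper_width: 0.0852
finger_force: 0.0
```

apply_moves(commands=[0, 0, 0, 0, 0, 0, 0, 0, 0, 0, 0, 0, 0, 0, 0, 0, 0, 0, 0, 0], grip=1)

```text
clock: 23.0
tcp_pos: [0.3982, 0.3579, 0.0054]
tcp_rot: [0.001, 0.029, 1.0, 0.001]
ft_force: [-1.3, -1.3, 10.1]
gripper_width: 0.0645
finger_force: 65.2
```

```bash
python3 - <<'E'
from h import *
s=r.read_state();p=s['tcp_pos'];off=rot(s['tcp_rot']).inv().apply(np.r_[.3976,.357,p[2]]-p)*1000
print(p,s['tcp_rot'],off)
E
```

```text
[0.3981853  0.35788675 0.00538863] [7.80497115e-04 2.91600361e-02 9.99574193e-01 7.17948600e-04] [ 0.53260591 -0.91936309 -0.00217014]
```

apply_moves(commands=[0, 0, -0.1, 0, 0, 0, -0.3, 0, 0, 0, -0.6, 0, 0, 0, -0.9, 0, 0, 0, -1, 0])

```text
clock: 23.5
tcp_pos: [0.399, 0.3586, 0.1586]
tcp_rot: [0.002, 0.029, 1.0, 0.002]
ft_force: [-0.3, 0.8, -3.7]
gripper_width: 0.0644
finger_force: 69.7
```

apply_moves(commands=[-0.1, -0.1, -0.2, -0.0175, -0.2, -0.3, -0.3, -0.0175, -0.4, -0.6, -0.3, -0.0175, -0.6, -0.9, -0.3, -0.0175, -0.7, -1, -0.3, -0.0175, -0.7, -1, -0.3, -0.0175])

```text
clock: 24.1
tcp_pos: [0.4952, 0.1984, 0.1992]
tcp_rot: [0.001, -0.024, 1.0, -0.0]
ft_force: [-0.9, 0.7, -3.1]
gripper_width: 0.0641
finger_force: 69.6
```

apply_moves(commands=[-0.1, -0.3, 0, 0, -0.2, -0.6, 0, 0, -0.4, -0.9, 0, 0, -0.5, -1, 0, 0, -0.5, -1, 0, 0])

```text
clock: 24.6
tcp_pos: [0.5779, 0.0534, 0.199]
tcp_rot: [0.001, -0.024, 1.0, -0.0]
ft_force: [0.1, 0.6, -3.0]
gripper_width: 0.0643
finger_force: 69.6
```

```bash
python3 - <<'E'
from h import *
s=r.read_state();print(s['clock'],s['tcp_pos'],s['gripper_width'],s['ft_force'])
go([.611,-.0801,.19],182.95)
E
```

```text
24.6 [0.57789922 0.05341102 0.19900857] 0.06433627398918683 [ 0.09181648  0.58088759 -2.98626333]
go [-0.177 -0.9    0.061] roll -0.0004
```

apply_moves(commands=[-0.05, -0.25, 0, 0, -0.1, -0.55, 0, 0, -0.17, -0.8, 0, 0, -0.182, -0.915, 0.1, 0, -0.182, -0.915, 0.3, 0, -0.182, -0.915, 0.5, 0, -0.182, -0.915, 0.7, 0, -0.182, -0.915, 0.85, 0, -0.182, -0.915, 0.85, 0, -0.182, -0.915, 0.85, 0])

```text
clock: 25.6
tcp_pos: [0.6099, -0.0792, 0.0712]
tcp_rot: [-0.001, -0.026, 1.0, 0.0]
ft_force: [0.1, -0.6, -3.0]
gripper_width: 0.0644
finger_force: 69.5
```

```bash
python3 - <<'E'
from h import *
s=r.read_state();print(s['clock'],s['tcp_pos'],s['ft_force'])
go([.612,-.0801,.0535],182.95)
E
```

```text
25.6 [ 0.60987497 -0.07923546  0.07124112] [ 0.12185878 -0.64550255 -3.03335474]
go [-0.014 -0.007  0.118] roll 0.0001
```

apply_moves(commands=[-0.01, -0.007, 0.05, 0, -0.012, -0.007, 0.09, 0, -0.012, -0.007, 0.11, 0, -0.012, -0.007, 0.115, 0, -0.012, -0.007, 0.115, 0, -0.012, -0.007, 0.115, 0])

```text
clock: 26.2
tcp_pos: [0.6124, -0.0813, 0.0543]
tcp_rot: [0.0, -0.026, 1.0, -0.0]
ft_force: [-1.0, 0.3, -3.5]
gripper_width: 0.0645
finger_force: 69.6
```

```bash
python3 - <<'E'
from h import *
s=r.read_state();print(s['clock'],s['tcp_pos'],s['ft_force'])
go([.612,-.0801,.0505],182.95)
E
```

```text
26.2 [ 0.61243874 -0.08127153  0.05433703] [-1.01351031  0.34925116 -3.47881069]
go [0.003 0.008 0.026] roll 0.0
```

apply_moves(commands=[0.003, 0.008, 0.008, 0, 0.003, 0.008, 0.014, 0, 0.003, 0.008, 0.02, 0, 0.003, 0.008, 0.02, 0])

```text
clock: 26.6
tcp_pos: [0.6118, -0.08, 0.0515]
tcp_rot: [-0.0, -0.026, 1.0, 0.0]
ft_force: [-2.6, -0.9, 3.1]
gripper_width: 0.0644
finger_force: 70.2
```

apply_moves(commands=[0, 0, 0, 0, 0, 0, 0, 0, 0, 0, 0, 0, 0, 0, 0, 0, 0, 0, 0, 0], grip=-1)

```text
clock: 27.1
tcp_pos: [0.6119, -0.08, 0.0511]
tcp_rot: [0.0, -0.026, 1.0, -0.0]
ft_force: [0.8, -0.1, 1.2]
gripper_width: 0.0856
finger_force: 0.0
```

apply_moves(commands=[0, 0, -0.2, 0, 0, 0, -0.5, 0, 0, 0, -0.8, 0, 0, 0.1, -1, 0, 0, 0.4, -1, 0, 0, 0.7, -1, 0, 0, 1, -1, 0])

```text
clock: 27.8
tcp_pos: [0.604, 0.071, 0.2017]
tcp_rot: [0.001, -0.025, 1.0, 0.0]
ft_force: [0.8, 0.1, 0.7]
gripper_width: 0.0851
finger_force: 0.0
```

apply_moves(commands=[0, 0.3, 0, 0, 0, 0.6, 0, 0, 0, 0.9, 0, 0, 0, 1, 0, 0, 0, 1, 0, 0, 0, 1, 0, 0])

```text
clock: 28.4
tcp_pos: [0.5962, 0.2189, 0.2009]
tcp_rot: [-0.0, -0.026, 1.0, -0.0]
ft_force: [-0.3, -0.9, 0.2]
gripper_width: 0.0853
finger_force: 0.0
```

```bash
python3 - <<'E'
from h import *
a=r.read_camera('top'); stack(a,.070); blanks(a)
print('block',rect('top',hsvm(a,(95,120,120),(125,255,255),(340,230,470,350)),.048))
s=r.read_state();print(s['clock'],s['tcp_pos'])
go([.6072,.3691,.1],176.4)
E
```

```text
stack [ 0.6107 -0.08  ] [83.  66.3  3.1] box xy off mm [-0.7  0.4]
block (array([ 0.31640421, -0.22045773]), 89.07781982421875, 56.40378952026367, -0.7712173461914062)
28.45 [0.59634303 0.21835707 0.20097771]
go [-0.124  1.     0.672] roll 0.0181
```

The block was knocked to (0.316, -0.220) and now overhangs the mat edge. I'll put it back first.

apply_moves(commands=[0.2, -0.3, 0, 0.0, 0.4, -0.6, 0, 0.0, 0.672, -0.945, 0, 0.01, 0.672, -0.945, 0, 0.01, 0.672, -0.945, 0, 0.01])

```text
clock: 28.95
tcp_pos: [0.5008, 0.0691, 0.2012]
tcp_rot: [-0.001, 0.008, 1.0, -0.0]
ft_force: [-0.3, 0.0, 0.7]
gripper_width: 0.0857
finger_force: 0.0
```

apply_moves(commands=[0.2, -0.3, 0, 0, 0.45, -0.6, 0, 0, 0.67, -0.945, 0, 0, 0.67, -0.945, 0, 0, 0.67, -0.945, 0, 0])

```text
clock: 29.45
tcp_pos: [0.3996, -0.0701, 0.2014]
tcp_rot: [0.0, 0.008, 1.0, -0.0]
ft_force: [0.1, 0.9, 0.2]
gripper_width: 0.0854
finger_force: 0.0
```

```bash
python3 - <<'E'
from h import *
b=r.read_camera('scene'); a=r.read_camera('top')
print('block',rect('top',hsvm(a,(95,120,120),(125,255,255),(340,230,470,350)),.048))
cv2.imwrite('pics/s6.png',cv2.resize(b[120:320,100:300],None,fx=3,fy=3,interpolation=2))
s=r.read_state();print(s['clock'],s['tcp_pos'])
go([.3164,-.2205,.1],179.2)
E
```

```text
block (array([ 0.29384354, -0.22015407]), 56.40378952026367, 44.11560821533203, 89.2287826538086)
29.55 [ 0.40160819 -0.0684527   0.20156954]
go [ 0.555 -1.021  0.676] roll 0.0001
```

View pics/s6.png

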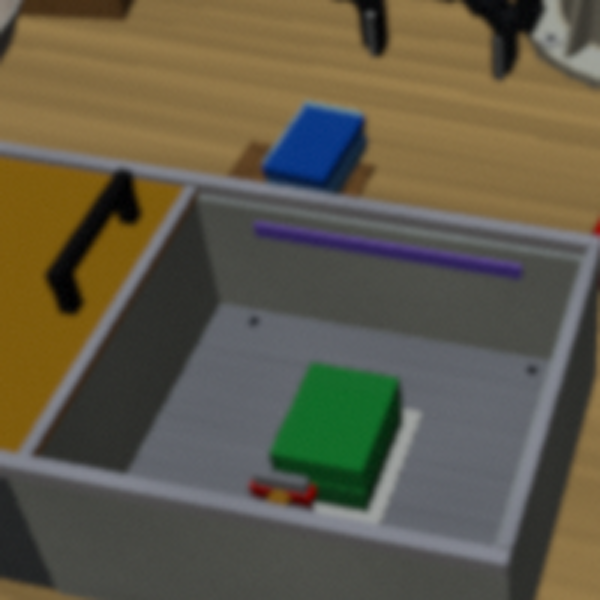

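Block lies flat at image (315,145), overhanging the mat. The two-blank stack is neat and the gauge still stands. I'll re-grasp the block.

apply_moves(commands=[0.2, -0.3, 0, 0, 0.4, -0.6, 0, 0, 0.555, -0.9, 0, 0, 0.555, -1, 0, 0, 0.555, -1, 0.2, 0, 0.555, -1, 0.5, 0, 0.555, -1, 0.8, 0, 0.555, -1, 0.9, 0, 0.555, -1, 0.9, 0, 0.555, -1, 0.9, 0])

```text
clock: 30.55
tcp_pos: [0.317, -0.2169, 0.0663]
tcp_rot: [-0.0, 0.005, 1.0, 0.0]
ft_force: [0.2, -0.6, 0.2]
gripper_width: 0.0854
finger_force: 0.0
```

```bash
python3 - <<'E'
from h import *
s=r.read_state();print(s['clock'],s['tcp_pos'])
go([.3164,-.2205,.0155],179.2)
E
```

```text
30.55 [ 0.31698491 -0.21688666  0.0663328 ]
go [ 0.004 -0.024  0.339] roll 0.0006
```

apply_moves(commands=[0, -0.024, 0.1, 0, 0, -0.024, 0.22, 0, 0, -0.024, 0.3, 0, 0, -0.024, 0.335, 0, 0, -0.024, 0.335, 0])

```text
clock: 31.05
tcp_pos: [0.3168, -0.2208, 0.0164]
tcp_rot: [0.0, 0.005, 1.0, -0.0]
ft_force: [0.6, -0.4, -0.3]
gripper_width: 0.0854
finger_force: 0.0
```

apply_moves(commands=[0, 0, 0, 0, 0, 0, 0, 0, 0, 0, 0, 0, 0, 0, 0, 0, 0, 0, 0, 0], grip=1)

```text
clock: 31.55
tcp_pos: [0.3168, -0.2212, 0.017]
tcp_rot: [0.001, 0.006, 1.0, -0.001]
ft_force: [-1.3, 0.7, 12.5]
gripper_width: 0.0554
finger_force: 61.7
```

apply_moves(commands=[0, 0, -0.05, 0, 0, 0, -0.12, 0, 0, 0, -0.2, 0, 0, 0, -0.2, 0, 0, 0, -0.2, 0])

```text
clock: 32.05
tcp_pos: [0.3161, -0.2206, 0.0463]
tcp_rot: [0.0, 0.006, 1.0, -0.0]
ft_force: [-0.0, 0.1, -6.5]
gripper_width: 0.055
finger_force: 67.0
```

```bash
python3 - <<'E'
from h import *
s=r.read_state();print(s['clock'],s['tcp_pos'],s['gripper_width'],s['ft_force'])
go([.3578,-.2401,.018],180)
E
```

```text
32.05 [ 0.31608953 -0.22056571  0.04627342] 0.055031753710459826 [-0.02097372  0.06840764 -6.46396612]
go [-0.279 -0.127  0.189] roll -0.0018
```

apply_moves(commands=[-0.12, -0.06, 0, -0.0018, -0.275, -0.127, 0, -0.0018, -0.275, -0.127, 0.05, -0.0018, -0.275, -0.127, 0.12, -0.0018, -0.275, -0.127, 0.17, -0.0018, -0.275, -0.127, 0.18, -0.0018, -0.275, -0.127, 0.186, -0.0018, -0.275, -0.127, 0.191, -0.0018, -0.275, -0.127, 0.191, -0.0018])

```text
clock: 32.95
tcp_pos: [0.357, -0.24, 0.0174]
tcp_rot: [0.0, -0.0, 1.0, -0.0]
ft_force: [-0.2, 0.0, -6.9]
gripper_width: 0.0549
finger_force: 66.7
```

apply_moves(commands=[0, 0, 0.004, 0, 0, 0, 0.007, 0, 0, 0, 0.007, 0])

```text
clock: 33.25
tcp_pos: [0.3571, -0.2401, 0.017]
tcp_rot: [0.0, -0.0, 1.0, -0.0]
ft_force: [-3.4, 2.1, 7.9]
gripper_width: 0.0551
finger_force: 68.5
```

apply_moves(commands=[0, 0, -0.004, 0, 0, 0, -0.004, 0, 0, 0, -0.004, 0, 0, 0, -0.004, 0, 0, 0, -0.004, 0], grip=-1)

```text
clock: 33.75
tcp_pos: [0.357, -0.24, 0.0168]
tcp_rot: [0.0, -0.0, 1.0, -0.0]
ft_force: [0.3, 0.1, 0.2]
gripper_width: 0.0859
finger_force: 0.0
```

apply_moves(commands=[0, 0, -0.15, 0, 0, 0, -0.4, 0, 0, 0, -0.7, 0, 0, 0.1, -1, 0, 0, 0.4, -1, 0, 0, 0.7, -1, 0, 0, 1, -1, 0])

```text
clock: 34.45
tcp_pos: [0.3568, -0.0888, 0.1673]
tcp_rot: [0.001, 0.001, 1.0, -0.0]
ft_force: [1.0, -0.5, -0.3]
gripper_width: 0.0854
finger_force: 0.0
```

apply_moves(commands=[0, 0.3, -0.2, 0, -0.2, 0.6, -0.2, 0, -0.4, 0.9, -0.2, 0.01, -0.5, 1, -0.2, 0.01, -0.5, 1, -0.2, 0.01])

```text
clock: 34.95
tcp_pos: [0.4345, 0.063, 0.1971]
tcp_rot: [0.001, 0.03, 1.0, 0.0]
ft_force: [-0.2, 0.9, -0.0]
gripper_width: 0.0854
finger_force: 0.0
```

apply_moves(commands=[-0.2, 0.3, 0, 0, -0.4, 0.6, 0, 0, -0.5, 0.9, 0, 0, -0.5, 1, 0, 0, -0.5, 1, 0, 0])

```text
clock: 35.45
tcp_pos: [0.5164, 0.2068, 0.1962]
tcp_rot: [-0.0, 0.03, 1.0, 0.0]
ft_force: [-0.4, -1.0, -0.5]
gripper_width: 0.0855
finger_force: 0.0
```

```bash
python3 - <<'E'
from h import *
a=r.read_camera('top')
print('block',rect('top',hsvm(a,(95,120,120),(125,255,255),(340,230,470,350)),.048)); stack(a,.07); blanks(a)
s=r.read_state();print(s['clock'],s['tcp_pos'])
go([.6072,.3691,.1],176.4)
E
```

```text
block (array([ 0.35612085, -0.23797449]), 87.4374771118164, 57.214603424072266, 1.0365430116653442)
stack [ 0.6106 -0.0799] [82.9 66.5  2.9] box xy off mm [-0.8  0.4]
thin [0.5006 0.3716] [81.4 63.3  3.9]
thin [0.6102 0.2035] [71.6 53.5  1.8]
35.5 [0.51566913 0.20521048 0.19612643]
go [-0.543  1.128  0.639] roll 0.0003
```

apply_moves(commands=[-0.2, 0.4, 0, 0, -0.4, 0.7, 0, 0, -0.54, 1, 0, 0, -0.54, 1, 0.1, 0, -0.54, 1, 0.4, 0, -0.54, 1, 0.6, 0, -0.54, 1, 0.6, 0, -0.54, 1, 0.6, 0])

```text
clock: 36.3
tcp_pos: [0.6064, 0.3481, 0.1072]
tcp_rot: [-0.0, 0.032, 0.999, -0.0]
ft_force: [0.4, 0.2, 0.5]
gripper_width: 0.0854
finger_force: 0.0
```

```bash
python3 - <<'E'
from h import *
s=r.read_state();print(s['clock'],s['tcp_pos'])
b=r.read_camera('scene');m=hsvm(b,(55,80,40),(80,255,255),(340,190,470,360));n,l,st,ce=cv2.connectedComponentsWithStats(m)
print(ce[1:][st[1:,4]>50], proj('scene',[.6072,.3691,.024]))
go([.6072,.3691,.004],176.4)
E
```

```text
36.3 [0.60640862 0.34812672 0.10715322]
[[432.15483871 325.15698925]] [[432.03449635 320.297368  ]]
go [0.01  0.134 0.697] roll -0.0001
```

apply_moves(commands=[0.005, 0.134, 0, 0, 0.005, 0.134, 0.1, 0, 0.005, 0.134, 0.3, 0, 0.005, 0.134, 0.5, 0, 0.005, 0.134, 0.64, 0, 0.005, 0.134, 0.69, 0, 0.005, 0.134, 0.69, 0, 0.005, 0.134, 0.69, 0])

```text
clock: 37.15
tcp_pos: [0.6077, 0.3703, 0.0044]
tcp_rot: [0.001, 0.031, 1.0, 0.0]
ft_force: [-0.1, -0.0, -0.4]
gripper_width: 0.0854
finger_force: 0.0
```

apply_moves(commands=[0, 0, 0, 0, 0, 0, 0, 0, 0, 0, 0, 0, 0, 0, 0, 0, 0, 0, 0, 0], grip=1)

```text
clock: 37.65
tcp_pos: [0.6081, 0.3705, 0.0054]
tcp_rot: [0.001, 0.031, 1.0, 0.001]
ft_force: [-0.4, 0.1, 6.4]
gripper_width: 0.0646
finger_force: 67.6
```

apply_moves(commands=[0, 0, -0.1, 0, 0, 0, -0.3, 0, 0, 0, -0.6, 0, 0, 0, -0.9, 0, 0, 0, -1, 0])

```text
clock: 38.15
tcp_pos: [0.6092, 0.3711, 0.1599]
tcp_rot: [0.003, 0.031, 0.999, 0.002]
ft_force: [0.6, -0.2, -3.0]
gripper_width: 0.0644
finger_force: 67.9
```

apply_moves(commands=[0, -0.1, -0.3, 0.018, 0, -0.3, -0.45, 0.018, 0, -0.6, -0.45, 0.018, 0, -0.9, -0.45, 0.018, 0, -1, -0.45, 0.018, 0, -1, -0.45, 0.018])

```text
clock: 38.75
tcp_pos: [0.597, 0.2177, 0.2207]
tcp_rot: [-0.0, 0.089, 0.996, -0.0]
ft_force: [0.5, 1.1, -2.9]
gripper_width: 0.0642
finger_force: 68.6
```

```bash
python3 - <<'E'
from h import *
s=r.read_state();print(s['clock'],s['tcp_pos'],s['gripper_width'],s['ft_force'])
go([.611,-.0801,.22],182.95)
E
```

```text
38.75 [0.59698998 0.21765423 0.22067229] 0.0642305485876215 [ 0.47391967  1.05067928 -2.85169821]
go [-0.444 -1.937  0.006] roll -0.0366
```

apply_moves(commands=[-0.1, -0.3, 0, -0.0366, -0.15, -0.6, 0, -0.0366, -0.2, -0.9, 0, -0.0366, -0.23, -1, 0, -0.0366, -0.23, -1, 0, -0.0366, -0.23, -1, 0, -0.0366, -0.23, -1, 0, -0.0366])

```text
clock: 39.45
tcp_pos: [0.6054, 0.068, 0.2206]
tcp_rot: [-0.0, -0.028, 1.0, 0.0]
ft_force: [0.1, -0.3, -2.8]
gripper_width: 0.0644
finger_force: 68.7
```

```bash
python3 - <<'E'
from h import *
s=r.read_state();print(s['clock'],s['tcp_pos'],s['gripper_width'],s['ft_force'])
go([.6123,-.0801,.1],182.95)
E
```

```text
39.45 [0.60539265 0.06801201 0.22064797] 0.06444988836564201 [ 0.09815813 -0.27188375 -2.84082407]
go [ 0.008 -0.989  0.804] roll 0.0006
```

apply_moves(commands=[0, -0.3, 0, 0, 0, -0.6, 0, 0, 0.005, -0.9, 0, 0.0006, 0.008, -0.989, 0.1, 0.0006, 0.008, -0.989, 0.3, 0.0006, 0.008, -0.989, 0.5, 0.0006, 0.008, -0.989, 0.7, 0.0006, 0.008, -0.989, 0.85, 0.0006, 0.008, -0.989, 0.85, 0.0006, 0.008, -0.989, 0.85, 0.0006])

```text
clock: 40.45
tcp_pos: [0.6123, -0.0807, 0.0932]
tcp_rot: [-0.0, -0.026, 1.0, 0.0]
ft_force: [-0.9, -0.7, -2.0]
gripper_width: 0.0644
finger_force: 68.7
```

```bash
python3 - <<'E'
from h import *
s=r.read_state();print(s['clock'],s['tcp_pos'],s['gripper_width'],s['ft_force'])
go([.6123,-.0801,.0765],182.95)
E
```

```text
40.45 [ 0.61228993 -0.08068792  0.09321778] 0.06441423841822448 [-0.92383295 -0.6768148  -1.9634904 ]
go [-0.     0.004  0.111] roll 0.0
```

apply_moves(commands=[0, 0.004, 0.05, 0, 0, 0.004, 0.09, 0, 0, 0.004, 0.105, 0, 0, 0.004, 0.111, 0, 0, 0.004, 0.111, 0])

```text
clock: 40.95
tcp_pos: [0.6121, -0.0813, 0.0768]
tcp_rot: [0.0, -0.025, 1.0, 0.0]
ft_force: [-0.2, -0.0, -2.7]
gripper_width: 0.0645
finger_force: 68.8
```

apply_moves(commands=[0, 0, 0.006, 0, 0, 0, 0.012, 0, 0, 0, 0.012, 0])

```text
clock: 41.25
tcp_pos: [0.6123, -0.0813, 0.0754]
tcp_rot: [0.0, -0.025, 1.0, -0.0]
ft_force: [-1.4, -0.4, 2.5]
gripper_width: 0.0643
finger_force: 69.5
```

apply_moves(commands=[0, 0, -0.03, 0, 0, 0.008, -0.03, 0, 0, 0.008, -0.03, 0, 0, 0.008, -0.012, 0, 0, 0.008, -0.006, 0, 0, 0.008, 0, 0, 0, 0.008, 0, 0])

```text
clock: 41.95
tcp_pos: [0.6118, -0.08, 0.0754]
tcp_rot: [-0.0, -0.025, 1.0, 0.0]
ft_force: [-3.8, 0.5, 5.5]
gripper_width: 0.0646
finger_force: 69.8
```

apply_moves(commands=[0, 0, 0, 0, 0, 0, 0, 0, 0, 0, 0, 0, 0, 0, 0, 0, 0, 0, 0, 0], grip=-1)

```text
clock: 42.45
tcp_pos: [0.6121, -0.0801, 0.0748]
tcp_rot: [0.0, -0.025, 1.0, -0.0]
ft_force: [-0.1, 0.4, 1.7]
gripper_width: 0.0854
finger_force: 0.0
```

apply_moves(commands=[0, 0, -0.2, 0, 0, 0, -0.5, 0, 0, 0, -0.8, 0, 0, 0.1, -1, 0, 0, 0.4, -1, 0, 0.2, 0.7, -1, 0, 0.5, 1, -1, 0, 0.5, 1, -1, 0])

```text
clock: 43.25
tcp_pos: [0.5263, 0.0682, 0.2246]
tcp_rot: [-0.001, -0.026, 1.0, 0.0]
ft_force: [-0.5, 0.2, -0.3]
gripper_width: 0.0851
finger_force: 0.0
```

apply_moves(commands=[0.1, 0.3, 0, 0, 0.2, 0.6, 0, 0, 0.2, 0.9, 0, 0, 0.2, 0.9, 0, 0, 0.2, 0.9, 0, 0])

```text
clock: 43.75
tcp_pos: [0.4929, 0.1999, 0.2248]
tcp_rot: [0.0, -0.026, 1.0, -0.0]
ft_force: [0.6, -0.8, -0.4]
gripper_width: 0.0855
finger_force: 0.0
```

```bash
python3 - <<'E'
from h import *
a=r.read_camera('top'); b=r.read_camera('scene'); stack(a,.094); blanks(a)
s=r.read_state();print(s['clock'],s['tcp_pos'])
go([.5027,.2216,.1],182.7)
k1=cv2.resize(a[122:212,305:360],None,fx=6,fy=6,interpolation=2)
k2=cv2.resize(b[215:305,170:250],None,fx=5,fy=6,interpolation=2)
cv2.imwrite('pics/v7.png',np.clip(np.hstack([k1,k2])*1.5,0,255).astype(np.uint8))
# predicted stack top corners (z .094) and gauge pts for bias
for z in(.094,.106): print(z,proj('scene',[bw(.042,-.033,z),bw(.042,.033,z)]).round(1).tolist(),proj('top',[bw(.042,-.033,z),bw(.042,.033,z)]).round(1).tolist())
E
```

```text
stack [ 0.6118 -0.0799] [83.9 66.5  3.1] box xy off mm [0.4 0.4]
thin [0.4873 0.3706] [ 63.3  54.6 -86.1]
thin [0.606  0.2087] [81.6 61.6 -1.1]
43.85 [0.49301873 0.19849977 0.2247108 ]
go [-0.072  0.151  0.831] roll 0.0005
0.094 [[186.5, 262.4], [218.9, 268.4]] [[348.4, 158.0], [319.2, 158.6]]
0.106 [[185.7, 258.4], [218.3, 264.5]] [[349.3, 156.5], [319.7, 157.1]]
```

View pics/v7.png

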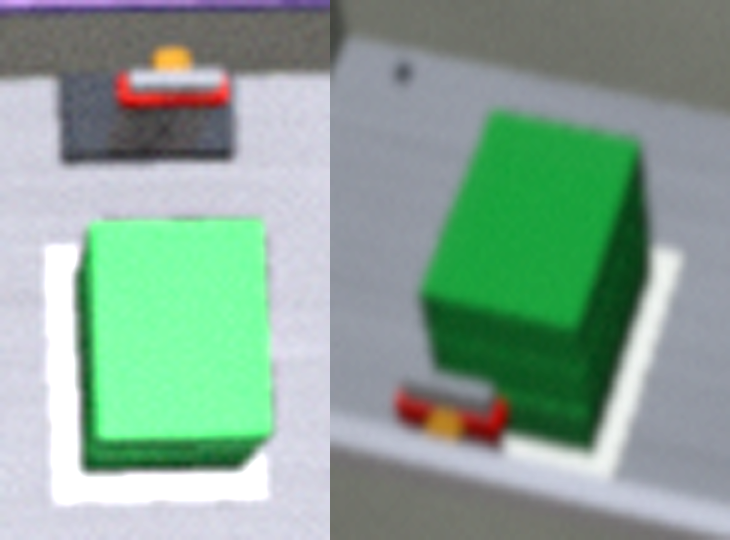

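The three thick blanks are stacked squarely. Once the camera bias seen on the known stack is removed, the gauge's top edge at scene row 277.8 fits only the 84 mm gauge (predicted 277.5; 281.4 for the 72 mm). So the stack needs one thin blank more.

apply_moves(commands=[-0.07, 0.15, 0.2, 0, -0.07, 0.15, 0.5, 0, -0.07, 0.15, 0.8, 0, -0.07, 0.15, 1, 0, -0.07, 0.15, 1, 0, -0.07, 0.15, 1, 0])

```text
clock: 44.45
tcp_pos: [0.5026, 0.2213, 0.0752]
tcp_rot: [-0.0, -0.024, 1.0, -0.0]
ft_force: [0.0, 0.4, 0.2]
gripper_width: 0.0859
finger_force: 0.0
```

```bash
python3 - <<'E'
from h import *
s=r.read_state();print(s['clock'],s['tcp_pos'])
go([.5027,.2216,-.0045],182.7)
E
```

```text
44.45 [0.5026055  0.22129158 0.07515893]
go [-0.001  0.002  0.531] roll 0.0003
```

apply_moves(commands=[0, 0, 0.2, 0, 0, 0, 0.37, 0, 0, 0, 0.46, 0, 0, 0, 0.5, 0, 0, 0, 0.52, 0, 0, 0, 0.525, 0, 0, 0, 0.525, 0])

```text
clock: 45.15
tcp_pos: [0.5028, 0.2226, -0.0031]
tcp_rot: [0.001, -0.025, 1.0, 0.0]
ft_force: [-0.4, 0.3, 0.4]
gripper_width: 0.0859
finger_force: 0.0
```

apply_moves(commands=[0, 0, 0, 0, 0, 0, 0, 0, 0, 0, 0, 0, 0, 0, 0, 0, 0, 0, 0, 0], grip=1, squeeze=50)

```text
clock: 45.65
tcp_pos: [0.5026, 0.2225, -0.0029]
tcp_rot: [0.0, -0.025, 1.0, 0.0]
ft_force: [-1.2, -0.3, 8.4]
gripper_width: 0.0643
finger_force: 54.0
```

apply_moves(commands=[0, 0, -0.1, 0, 0, 0, -0.3, 0, 0, 0, -0.6, 0, 0, 0, -0.9, 0, 0, 0, -1, 0])

```text
clock: 46.15
tcp_pos: [0.5042, 0.2232, 0.1515]
tcp_rot: [0.003, -0.025, 1.0, 0.001]
ft_force: [-0.6, 0.0, -2.1]
gripper_width: 0.0644
finger_force: 57.3
```

apply_moves(commands=[0, -0.1, -0.3, 0, -0.1, -0.3, -0.5, 0, -0.2, -0.6, -0.5, 0, -0.3, -0.9, -0.5, 0, -0.3, -1, -0.5, 0, -0.3, -1, -0.5, 0, -0.3, -1, -0.5, 0])

```text
clock: 46.85
tcp_pos: [0.554, 0.0751, 0.2213]
tcp_rot: [-0.0, -0.025, 1.0, 0.0]
ft_force: [0.2, 0.4, -1.3]
gripper_width: 0.0646
finger_force: 57.2
```

```bash
python3 - <<'E'
from h import *
s=r.read_state();print(s['clock'],s['tcp_pos'],s['gripper_width'],s['ft_force'])
go([.6118,-.08,.11],182.95)
E
```

```text
46.85 [0.55403852 0.07512391 0.22132902] 0.06461566236189108 [ 0.24499027  0.44012341 -1.25454742]
go [-0.334 -1.052  0.741] roll -0.0003
```

apply_moves(commands=[-0.1, -0.3, 0, 0, -0.2, -0.6, 0, 0, -0.334, -0.9, 0, 0, -0.334, -1, 0, 0, -0.334, -1, 0.2, 0, -0.334, -1, 0.45, 0, -0.334, -1, 0.65, 0, -0.334, -1, 0.74, 0, -0.334, -1, 0.74, 0, -0.334, -1, 0.74, 0])

```text
clock: 47.85
tcp_pos: [0.6129, -0.0718, 0.1112]
tcp_rot: [0.001, -0.026, 1.0, -0.0]
ft_force: [-0.5, 0.0, -0.7]
gripper_width: 0.0645
finger_force: 57.2
```

```bash
python3 - <<'E'
from h import *
s=r.read_state();print(s['clock'],s['tcp_pos'],s['gripper_width'],s['ft_force'])
go([.6118,-.08,.0925],182.95)
E
```

```text
47.85 [ 0.61294178 -0.07176785  0.11115627] 0.06448112052987218 [-0.48721206  0.01049925 -0.68904373]
go [ 0.011 -0.054  0.124] roll -0.0
```

apply_moves(commands=[0.008, -0.054, 0, 0, 0.008, -0.054, 0.05, 0, 0.008, -0.054, 0.09, 0, 0.008, -0.054, 0.115, 0, 0.008, -0.054, 0.12, 0, 0.008, -0.054, 0.12, 0, 0.008, -0.054, 0.12, 0])

```text
clock: 48.55
tcp_pos: [0.6116, -0.0806, 0.0921]
tcp_rot: [0.0, -0.025, 1.0, -0.0]
ft_force: [0.2, 0.2, -1.1]
gripper_width: 0.0641
finger_force: 57.2
```

```bash
python3 - <<'E'
from h import *
s=r.read_state();print(s['clock'],s['tcp_pos'],s['gripper_width'],s['ft_force'])
go([.6118,-.08,.0900],182.95)
E
```

```text
48.55 [ 0.61156737 -0.08064219  0.09214689] 0.06414139660462145 [ 0.16459798  0.1949916  -1.13034991]
go [-0.002  0.004  0.014] roll -0.0002
```

apply_moves(commands=[0, 0.004, 0.005, 0, 0, 0.004, 0.01, 0, 0, 0.004, 0.015, 0, 0, 0.004, 0.015, 0])

```text
clock: 48.95
tcp_pos: [0.6116, -0.08, 0.0911]
tcp_rot: [0.0, -0.025, 1.0, 0.0]
ft_force: [-3.5, 1.7, 10.2]
gripper_width: 0.0644
finger_force: 58.5
```

apply_moves(commands=[0, 0, -0.005, 0, 0, 0, -0.005, 0, 0, 0, -0.005, 0, 0, 0, -0.005, 0, 0, 0, -0.005, 0], grip=-1)

```text
clock: 49.45
tcp_pos: [0.6114, -0.0801, 0.0904]
tcp_rot: [-0.0, -0.025, 1.0, 0.0]
ft_force: [-0.4, 0.1, 0.4]
gripper_width: 0.0854
finger_force: 0.0
```

apply_moves(commands=[0, 0, -0.2, 0, 0, 0, -0.5, 0, 0, 0, -0.8, 0, 0.2, 0, -1, 0, 0.5, -0.3, -1, 0, 0.8, -0.6, -1, 0, 0.8, -1, -1, 0, 0.8, -1, -1, 0])

```text
clock: 50.25
tcp_pos: [0.4978, -0.2383, 0.2411]
tcp_rot: [0.0, -0.025, 1.0, -0.001]
ft_force: [1.0, -0.2, 0.5]
gripper_width: 0.0851
finger_force: 0.0
```

```bash
python3 - <<'E'
from h import *
a=r.read_camera('top'); b=r.read_camera('scene'); stack(a,.106,True); blanks(a)
print('block',rect('top',hsvm(a,(95,120,120),(125,255,255),(340,230,470,350)),.048))
print('handle',rect('top',hsvm(a,(0,0,0),(180,255,80),(410,155,438,222)),.177))
s=r.read_state();print(s['clock'],s['tcp_pos']); go([.5797,-.2561,.25],182.95)
cv2.imwrite('pics/v8.png',np.clip(np.hstack([cv2.resize(a[100:330,280:460],(400,511)),cv2.resize(b[120:320,100:256],(400,511))])*1.3,0,255).astype(np.uint8))
E
```

```text
stack [ 0.5717 -0.0799] [  4.4   0.  -88.3] box xy off mm [-39.7   2.4]
thin [0.5007 0.3716] [81.3 63.4  3.9]
thin [0.6059 0.2099] [82.  63.8 -1.1]
block (array([ 0.35612085, -0.23797449]), 87.4374771118164, 57.214603424072266, 1.0365430116653442)
handle (array([ 0.56805914, -0.2502809 ]), 127.78742218017578, 54.97368240356445, -0.8650741577148438)
50.35 [ 0.49823081 -0.23938829  0.24082382]
go [-0.537 -0.137 -0.061] roll -0.0007
```

View pics/v8.png

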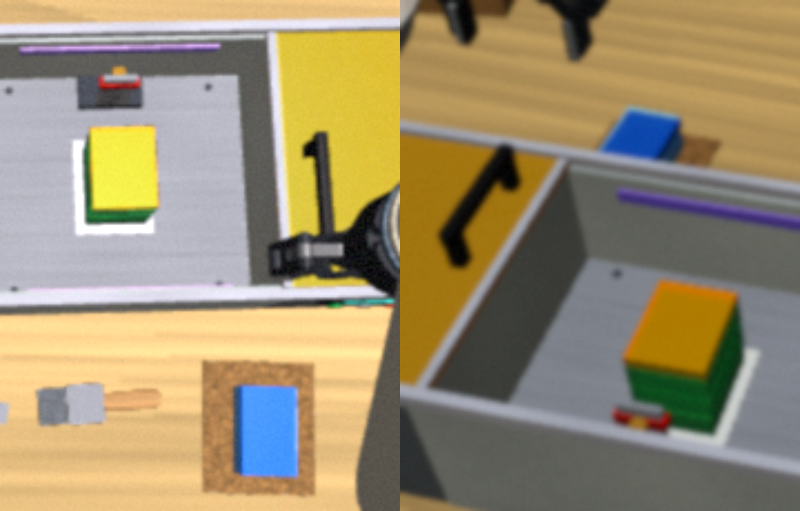

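apply_moves(commands=[-0.3, -0.1, 0, 0, -0.535, -0.13, 0, 0, -0.535, -0.13, 0, 0, -0.535, -0.13, 0.05, 0, -0.535, -0.13, 0.1, 0, -0.535, -0.13, 0.1, 0], grip=-0.2)

```text
clock: 50.95
tcp_pos: [0.5785, -0.2506, 0.2239]
tcp_rot: [-0.001, -0.025, 1.0, 0.001]
ft_force: [0.9, -0.2, 1.4]
gripper_width: 0.0514
finger_force: 0.0
```

```bash
python3 - <<'E'
from h import *
a=r.read_camera('top'); q=rect('top',hsvm(a,(20,120,150),(34,255,255),(312,150,356,202)),.106);print(q,wb(q[0]))
s=r.read_state();print(s['clock'],s['tcp_pos']); go([.5797,-.2561,.1515],182.95)
E
```

```text
(array([ 0.61253558, -0.08020164]), 82.30854034423828, 64.6169204711914, 3.216813087463379) [1.13914084e-03 3.97901840e-05]
51.0 [ 0.57894152 -0.25084801  0.22469653]
go [-0.004 -0.036  0.488] roll -0.0002
```

Stack top is centred within about 1 mm. Grip the handle and close the window.

apply_moves(commands=[0, -0.03, 0.15, 0, 0, -0.03, 0.3, 0, 0, -0.03, 0.42, 0, 0, -0.03, 0.485, 0, 0, -0.03, 0.485, 0])

```text
clock: 51.5
tcp_pos: [0.5795, -0.2555, 0.1518]
tcp_rot: [-0.001, -0.025, 1.0, 0.0]
ft_force: [0.3, -0.7, -0.1]
gripper_width: 0.0515
finger_force: 0.0
```

apply_moves(commands=[0, 0, 0, 0, 0, 0, 0, 0, 0, 0, 0, 0, 0, 0, 0, 0, 0, 0, 0, 0, 0, 0, 0, 0], grip=1, squeeze=40)

```text
clock: 52.1
tcp_pos: [0.5811, -0.2562, 0.1541]
tcp_rot: [0.001, -0.025, 1.0, -0.0]
ft_force: [-1.7, 0.7, 5.3]
gripper_width: 0.0109
finger_force: 41.0
```

apply_moves(commands=[0, 0.1, 0, 0, 0, 0.25, 0, 0, 0, 0.4, 0, 0, 0, 0.55, 0, 0, 0, 0.7, 0, 0, 0, 0.85, 0, 0, 0, 0.95, 0, 0, 0, 1, 0, 0])

```text
clock: 52.9
tcp_pos: [0.5734, -0.1053, 0.154]
tcp_rot: [0.001, -0.026, 1.0, -0.0]
ft_force: [-2.2, -2.7, 6.6]
gripper_width: 0.0109
finger_force: 41.1
```

```bash
python3 - <<'E'
from h import *
s=r.read_state();print(s['clock'],s['tcp_pos'],s['gripper_width'],s['ft_force'],wb(s['tcp_pos']))
E
```

```text
52.9 [ 0.57341484 -0.1052881   0.15404362] 0.010918850475498012 [-2.23730044 -2.67012829  6.63725344] [-0.03922082 -0.0230001 ]
```

apply_moves(commands=[0, 0.15, 0, 0, 0, 0.3, 0, 0, 0, 0.45, 0, 0, 0, 0.6, 0, 0, 0, 0.72, 0, 0, 0, 0.82, 0, 0, 0, 0.88, 0, 0, 0, 0.91, 0, 0, 0, 0.93, 0, 0, 0, 0.945, 0, 0, 0, 0.945, 0, 0])

```text
clock: 54.0
tcp_pos: [0.5664, 0.0334, 0.154]
tcp_rot: [0.001, -0.026, 1.0, -0.002]
ft_force: [-2.0, -12.9, 8.7]
gripper_width: 0.0109
finger_force: 41.4
```

```bash
python3 - <<'E'
from h import *
s=r.read_state();print(s['clock'],s['tcp_pos'],s['ft_force'],wb(s['tcp_pos']))
E
```

```text
54.0 [0.56636945 0.03343704 0.15402741] [ -1.96912443 -12.88363186   8.72758524] [-0.03911746  0.11590379]
```

apply_moves(commands=[0, 0, 0, 0, 0, 0, 0, 0, 0, 0, 0, 0, 0, 0, 0, 0], grip=-0.2)

```text
clock: 54.4
tcp_pos: [0.5657, 0.0357, 0.1528]
tcp_rot: [-0.0, -0.025, 1.0, 0.0]
ft_force: [-0.9, 0.8, -0.1]
gripper_width: 0.0511
finger_force: 0.0
```

apply_moves(commands=[0, -0.01, -0.2, 0, 0, -0.01, -0.5, 0, 0, -0.01, -0.8, 0, 0.2, 0.1, -0.8, 0, 0.5, 0.4, -0.8, 0, 0.8, 0.8, -0.8, 0, 0.8, 0.8, -0.8, 0])

```text
clock: 55.1
tcp_pos: [0.4379, 0.1505, 0.2729]
tcp_rot: [-0.0, -0.025, 1.0, 0.0]
ft_force: [0.2, -0.3, -0.2]
gripper_width: 0.0516
finger_force: 0.0
```

apply_moves(commands=[0.2, 0.3, 0, 0, 0.3, 0.6, 0, 0, 0.3, 0.9, 0, 0, 0.3, 0.9, 0, 0])

```text
clock: 55.5
tcp_pos: [0.3874, 0.2866, 0.2732]
tcp_rot: [0.0, -0.027, 1.0, 0.001]
ft_force: [1.7, -0.6, -1.1]
gripper_width: 0.0509
finger_force: 0.0
```

```bash
python3 - <<'E'
from h import *
a=r.read_camera('top'); cv2.imwrite('pics/end.png',a)
q=rect('top',hsvm(a,(0,0,0),(180,255,80),(272,150,295,222)),.177);print('handle',q,wb(q[0]))
print('block',rect('top',hsvm(a,(95,120,120),(125,255,255),(340,230,470,350)),.048))
E
```

```text
handle (array([0.56399353, 0.03282951]), 105.03986358642578, 9.041338920593262, 2.9642131328582764) [-0.0415215   0.11541934]
block (array([ 0.35612082, -0.23797441]), 87.30953216552734, 57.41522216796875, 1.1751458644866943)
```

View pics/end.png

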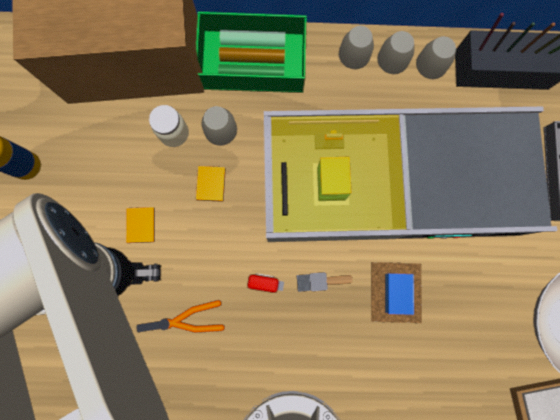

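The window is shut with its handle at (284,188). The stack and gauge stand in the box, the block is on the mat at (400,293), and the two spare thin blanks lie flat.

```bash
python3 -c "
from cell import r
print(r.finish_job())"
```

```text
the job is handed in; nothing more can be done
None
```

The job is handed in: the block lies flat on the middle of the mat (put back once after it was knocked), three thick blanks and one thin make the 84 mm stack on the platform, level with the mark on what I measured as the 84 mm gauge, and the window is fully shut.

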